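# Shut the snack bin and fasten its hasp

## Task

The red snack bin under the wire shelf has been left ajar. Push its lid fully shut without slamming it, then swing the hinged steel hasp up and over onto the lid and press it down until it snaps fully home under the spring catch, without using brute force. Leave the shaker, cup and bowl where they stand, and let go of everything at the end.

Things in the scene. Friction and masses are not known exactly. Their poses are not given: they have to be found in the camera images.
- bin: Red snack bin, fixed to the counter, 210 (x) x 220 (y) x 120 mm high, origin at the centre of its underside on the counter. Its front, with the hasp, faces its own -x (towards the robot, give or take its yaw); +z is up.
- lid (a joint): Angle (rad) of the cream lid, a panel 212 x 224 x 8 mm hinged on the bin's far top edge: axis along bin y through bin (105, 0, 120) mm. 0 = shut (top at 128 mm), growing as the front edge rises, to 0.55. Stiff: it stays where left; 1 to 5 N at the front edge push it down. A dark catch housing, 24 x 46 mm, 30 mm tall, stands on it, centred 88 mm in front of its hinge.
- lid_left (a point): Point on the lid's upper face, 195 mm in front of the lid hinge and 80 mm to bin +y of the centre line: a good place to push the lid down. Moves with the lid.
- lid_right (a point): The same point on the other side, 80 mm to bin -y.
- hasp (a joint): Angle (rad) of the steel hasp about its hinge at the bin's front. 0 = home: level over the lid, pointing to bin +x, a hard stop; 1.57 = upright; 2.3 = the other stop, leaning out towards the robot, where it starts. It swings freely: short of upright it falls back to 2.3, past upright it falls onto the spring catch by itself and rests there, not yet home, at about 0.2.
- hasp_hinge (a point): Centre of the hasp's hinge pin, which runs along bin y at bin (-112, 0, 136) mm. Pressing down on the hasp's plate 60 mm from this pin, 8 to 14 N snaps the hasp past the spring catch; it then stays down.
- hasp_end (a point): Centre of the cross bar, 12 mm thick, 52 mm long, at the hasp's free end, 90 mm from the hinge pin; between them is a plate 36 mm wide, 4 mm thick. The spring catch, a sprung brass roller 12 mm thick on the lid, snaps over this bar: with the lid shut its axis stands 99 mm to bin +x of the hinge pin and 9.5 mm above it; it gives towards +x by up to 8 mm.
- rack: Fixed steel wire shelf standing over the bin: 190 mm (x) x 360 mm (y), wires at 320 mm height running along its y, four legs at its corners (x -90 and +100, y -180 and +180 mm). Origin on the counter at its middle. It leaves no room for a gripper straight above the catch: come in from the front with the tool leaning.
- rack_rail (a point): Middle of the shelf's front rail, a 10 mm bar along rack y, 320 mm above the counter.
- shaker: Bystander: glass jar with a metal cap, 48 mm across, 110 mm high; origin at the centre of its underside.
- cup: Bystander: red plastic cup, 84 mm across, 95 mm high; origin at the centre of its underside.
- bowl: Bystander: white bowl, 130 mm across, 55 mm high; origin at the centre of its underside.

How it is judged:
By the outcome, as a careful person would: the job done as asked, in the order asked, and still so for the second after the job is handed in, with the robot touching nothing.
It also fails if it takes over 51 s, if anything falls off the work surface, if the arm or the gripper's body presses on something with over 40 N, if the wrist force passes 120 N, or if a joint passes its speed limit or range.

## Robot

A 6-joint arm with a two-finger parallel gripper is mounted at the origin on the work surface. World frame = base frame: x ahead of the robot, y to its left, z up, the work surface at z = 0. Lengths are in m, angles in degrees, forces in N, time in s.
With the tool pointing down it reaches from about 0.375 to 0.9 m from the base axis. Payload 3.1 kg.
Tool frame: the origin (TCP) lies at the very end of the fingers, on their centre line; the grasp point (between the pads) lies 19 mm behind it; x points along the fingers, z is the direction in which the jaws open and shut, and the axes are right-handed (so a half turn about x gives the same grasp; the last joint's range is limited). The gripper opens to 87 mm and grips with 3 to 60 N. Pads are 19 mm wide; open, the fingers measure 117 mm over their backs; the gripper's body (75 mm by 190 mm) begins 51 mm behind the grasp point.
Start: joints at [60.819, 30.224, 82.088, -0, 67.689, -10.227], TCP at [0.203, 0.591, 0.223] pointing down, gripper open.
Joint ranges: [-176.69, 176.69], [-43.24, 126.21], [12.49, 139.97], [-82, 262], [0, 151.66], [-163.58, 163.58]. Speed limits (degrees/s): [159.86, 159.86, 180, 180, 180, 180].

## Interface

Orientations are given as a 3x3 rotation matrix whose columns are the frame's x, y, z axes.
In Python, from rig import bot gives the robot as it stands.
- The arm moves only by the tool send_rows, never from a script. Its arguments are lists of equal length, an entry for each row: "fingers": the opening, from 0 (shut) to 1 (fully open); "dp": the shift along the world's x, y, z in mm, a list of three; "turn": the turn, a rotation vector about the world's x, y, z in rad, a list of three. In form: {"fingers": [fingers, ...], "dp": [[tx, ty, tz], ...], "turn": [[rx, ry, rz], ...]}. A call has 1 to 10 rows; each row is the pose to reach, as a shift and turn from the pose measured when the call began; what a row does not reach only later rows make up. A row lasts 1/12 s, in which the tool goes at most 41.7 mm and 7.16 degrees, less where a joint would pass 70% of its speed; a pose out of reach is approached as far as the arm can. A call with a gripper value outside its range is refused whole. The fingers move at their own pace and stop on an object; the grip force is fixed at half the most. Time passes only in rows, so rows that repeat a pose let the fingers close. It gives the time, the measured TCP pose, the force and the opening at its end, in the units of the state.
- bot.read_state(): the state, without advancing time (a new reading comes with each control period).
- bot.capture(name): name is "scene" or "top" or "wrist"; returns a dict with "img" (480x640x3 uint8, blue, green, red), "z_map" (480x640 float32, m along the optical axis (not along the pixel's ray), 0 where there is no reading), "mtx" (3x3 intrinsics, pixels), "k1" (the pictures are not rectified: a ray, as slopes to the right and down, at radius r is drawn at 1 + k1 r^2 times it, then the intrinsics apply), "origin" and "orientation" of the camera in the world; the wrist camera has in their place "hand_eye" (4x4, takes a point from camera to tool coordinates, whose origin is the TCP and whose axes are the tool frame's). Camera axes: x right, y up, looking along -z (the intrinsics and any distortion apply to the point x, -y, -z); pixel columns grow to the right and rows downward; lengths in m; the calibration is good to about 2 mm. A picture is of the moment at which its call begins: read the wrist's pose just before it.
- bot.hand_in(): hands the job in, once; it reports no verdict.
The state is a dict: "time_s": time; "joint_positions": joint angles; "qvel": joint speeds; "tau": joint torques, N m; "position": TCP position; "tcp_rot": TCP orientation; "force": force on the tool from outside, world axes, zero at the start; "moment": the same for the moment, N m; "opening": opening from 0.0 (shut) to 1.0 (fully open).
Only numpy, scipy, OpenCV 4.12 (cv2) and the standard library are available. Lean on these libraries where they do the work, as an engineer would, in place of code of your own. Each camera call takes 0.05 s, during which the arm holds its last target.

## Working session

There is one attempt and no reset: what is moved stays moved. The work goes in short steps, Python scripts to look and compute and a tool call to move; the robot and the scene stay as the last step left them, time stands still between calls to the robot, and variables do not carry over. Pictures are saved under pics/ and viewed, and the job is handed in when it is done.

Besides the shell and the picture viewer there is one more tool, called after "Emit:" as name(argument=value, ...) on one line, values as JSON. send_rows: Moves the arm, as the interface text tells. Its arguments: {"type":"object","properties":{"fingers":{"type":"array","items":{"type":"number"}},"dp":{"type":"array","items":{"type":"array","items":{"type":"number"}}},"turn":{"type":"array","items":{"type":"array","items":{"type":"number"}}}},"required":["fingers","dp","turn"]}

```bash
mkdir -p pics; ls; cat > h.py <<'E'
import numpy as np, cv2
from rig import bot
def pts(c):
    K=np.array(c["mtx"]);h,w=c["z_map"].shape
    u,v=np.meshgrid(np.arange(w),np.arange(h))
    xd=(u-K[0,2])/K[0,0]; yd=(v-K[1,2])/K[1,1]
    x,y=xd.copy(),yd.copy()
    for _ in range(20):
        f=1+c["k1"]*(x*x+y*y); x=xd/f;y=yd/f
    z=c["z_map"]
    P=np.stack([x*z,-y*z,-z],-1)
    if "hand_eye" in c:
        H=np.array(c["hand_eye"]); P=P@H[:3,:3].T+H[:3,3]
        s=bot.read_state(); R=np.array(s["tcp_rot"]); o=np.array(s["position"])
    else: R=np.array(c["orientation"]);o=np.array(c["origin"])
    P=P@R.T+o
    P[z<=0]=np.nan
    return P
E
python3 - <<'E'
from h import *
for n in ["scene","top"]:
    c=bot.capture(n); cv2.imwrite(f"pics/{n}0.png",c["img"]); np.save(f"{n}0.npy",pts(c)); print(c["origin"],c["orientation"],c["mtx"],c["k1"])
print(bot.read_state())
E
```

```text
pics
[0.32885337 0.45228208 1.06715481] [[-0.86670218  0.42501525 -0.26113092]
 [-0.49869124 -0.75042268  0.43378895]
 [-0.01159165  0.50618953  0.86234436]] [[434.66210169   0.         326.32731573]
 [  0.         434.66210169 233.2898583 ]
 [  0.           0.           1.        ]] 0.03191313307392494
[0.38477826 0.01169507 1.20917486] [[-0.02004852  0.98173028 -0.18921871]
 [-0.99936534 -0.0252513  -0.02512528]
 [-0.02944426  0.1885949   0.98161347]] [[546.56060571   0.         315.30365746]
 [  0.         546.56060571 250.62418355]
 [  0.           0.           1.        ]] -0.14072129065318095
{'time_s': 0.1, 'joint_positions': array([ 6.08200822e+01,  3.02746756e+01,  8.21500820e+01, -7.77129620e-04,
        6.76888404e+01, -1.02284048e+01]), 'qvel': array([ 0.09245744, -0.03911333, -0.06892488, -0.14855683, -0.01453342,
       -0.07032308]), 'tau': array([-9.50474750e-04, -4.40989208e+01, -1.77151537e+01,  6.34275028e-02,
        5.33801015e-02, -4.48185403e-05]), 'position': array([0.20263648, 0.59053327, 0.22165262]), 'tcp_rot': array([[-9.55696176e-04, -9.45795265e-01,  3.24762071e-01],
       [-1.73716201e-03,  3.24763300e-01,  9.45793731e-01],
       [-9.99998034e-01,  3.39727121e-04, -1.95337464e-03]]), 'force': array([-0.29344221, -0.72137572,  0.46249749]), 'moment': array([-0.01966602,  0.00707372,  0.02270314]), 'opening': 0.9944212522988422}
```

View pics/scene0.png

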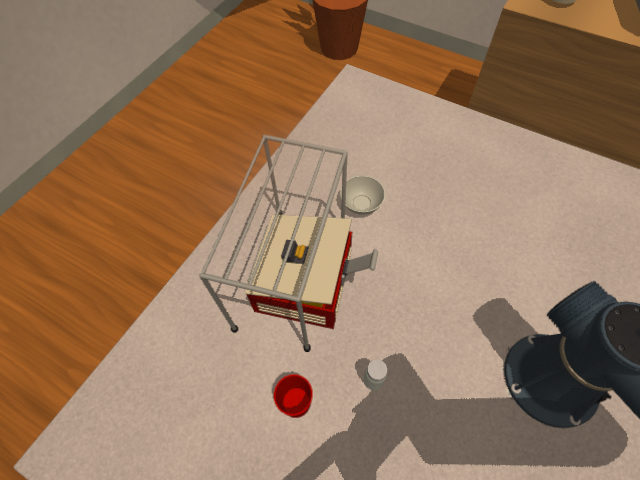

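View pics/top0.png

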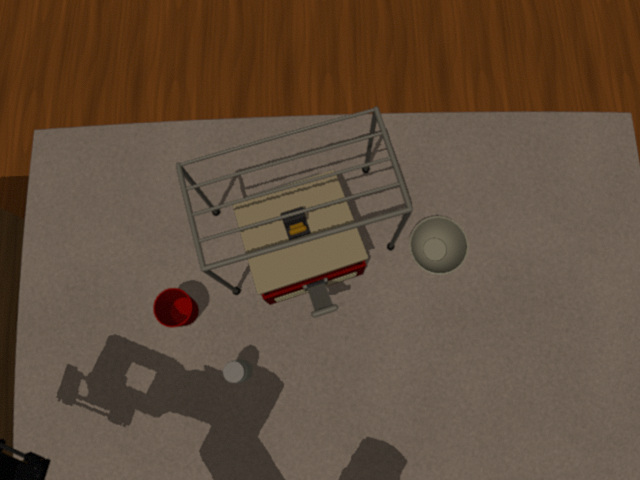

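The lid, hasp and rack are all visible. In the top view the lid's front edge runs from (257,293) to (367,262), the hasp bar is at (322,312), and the rack front rail runs from (205,267) to (410,208). Next I measure them.

```bash
cat > m.py <<'E'
from h import *
for n in ["top","scene"]:
    im=cv2.imread(f"pics/{n}0.png"); P=np.load(f"{n}0.npy")
    hsv=cv2.cvtColor(im,cv2.COLOR_BGR2HSV).astype(int)
    H,S,V=hsv[...,0],hsv[...,1],hsv[...,2]
    x,y,z=P[...,0],P[...,1],P[...,2]
    reg=(x>0.35)&(x<1.0)&(abs(y)<0.4)
    cream=reg&(H>15)&(H<32)&(S>50)&(S<130)&(z>0.1)&(z<0.26)
    Q=P[cream]
    print(n,"cream",len(Q))
    for _ in range(4):
        c=Q.mean(0); nn=np.linalg.svd(Q-c,full_matrices=False)[2][2]; nn*=np.sign(nn[2]); d=(Q-c)@nn; Q=Q[abs(d)<0.004]
    print(" plane c",c,"n",nn,"tilt",np.arccos(nn[2]),"dir az",np.degrees(np.arctan2(-nn[1],-nn[0])),len(Q))
    r=cv2.minAreaRect((Q[:,:2]*1000).astype(np.float32)); print(" rect",r, cv2.boxPoints(r).round(1).tolist())
    rail=reg&(z>0.305)&(z<0.335)
    Q2=P[rail]; r=cv2.minAreaRect((Q2[:,:2]*1000).astype(np.float32)); print(" rack",len(Q2),r,Q2[:,2].mean(), cv2.boxPoints(r).round(1).tolist())
    red=reg&((H<6)|(H>174))&(S>180)&(V>50)&(x>.45)
    Q3=P[red];print(" red z",np.nanpercentile(Q3[:,2],[1,50,99]))
    grey=reg&(S<60)&(z>0.12)&(z<0.28)&(x<0.66)&(abs(y)<0.2)
    for zz in (0.0,):
        Qg=P[grey]; print(" grey",len(Qg), Qg.min(0) if len(Qg) else 0,Qg.max(0) if len(Qg) else 0)
    cnt=reg&(abs(z)<.01); print(" table z",np.median(z[cnt]))
E
python3 m.py
```

```text
top cream 9355
 plane c [0.61724022 0.06955857 0.15687751] n [0.21486826 0.06670198 0.9743626 ] tilt 0.22692597940130999 dir az -162.75398569768166 7681
 rect ((617.4705200195312, 58.81147766113281), (288.273681640625, 363.0131530761719), 15.083675384521484) [[431.1000061035156, 196.60000610351562], [525.5, -154.0], [803.9000244140625, -78.9000015258789], [709.4000244140625, 271.6000061035156]]
 rack 5411 ((668.63623046875, 72.84672546386719), (199.83827209472656, 370.3199462890625), 14.9668607711792) 0.32291594339360424 [[524.2999877929688, 225.89999389648438], [619.9000244140625, -131.8000030517578], [813.0, -80.19999694824219], [717.2999877929688, 277.5]]
 red z [-5.57535412e-05  7.45413751e-02  1.23484846e-01]
 grey 1021 [ 0.45465765 -0.12918968  0.12000304] [0.65978577 0.10391168 0.27797115]
 table z 0.00014606757826474137
scene cream 5733
 plane c [0.62294499 0.07693541 0.15530859] n [0.22335609 0.06833887 0.97233834] tilt 0.23575466983012353 dir az -162.98778749867714 5304
 rect ((618.185302734375, 58.77650451660156), (291.5962219238281, 356.99603271484375), 16.117094039916992) [[428.6000061035156, 189.8000030517578], [527.7000122070312, -153.1999969482422], [807.7999877929688, -72.19999694824219], [708.7000122070312, 270.70001220703125]]
 rack 3467 ((667.7057495117188, 74.29753112792969), (199.56280517578125, 370.9048156738281), 14.934971809387207) 0.3232836708231751 [[523.5, 227.8000030517578], [619.0999755859375, -130.60000610351562], [811.9000244140625, -79.19999694824219], [716.2999877929688, 279.20001220703125]]
 red z [0.00210281 0.06826056 0.12307316]
 grey 858 [ 0.45401085 -0.12656693  0.12063334] [0.6599716  0.10760817 0.2799885 ]
 table z 0.0007127280321266305
```

```bash
cat > m2.py <<'E'
from h import *
for n in ["top","scene"]:
    im=cv2.imread(f"pics/{n}0.png"); P=np.load(f"{n}0.npy")
    hsv=cv2.cvtColor(im,cv2.COLOR_BGR2HSV).astype(int)
    H,S,V=hsv[...,0],hsv[...,1],hsv[...,2]
    x,y,z=P[...,0],P[...,1],P[...,2]
    reg=(x>0.45)&(x<1.0)&(abs(y)<0.3)
    cream=reg&(z>0.115)&(z<0.24)&(H>15)&(H<32)&(S>50)&(S<140)
    nn=np.array([.22,.0675,.973]);c=np.array([.62,.073,.1561]); nn/=np.linalg.norm(nn)
    for _ in range(5):
        m=cream&(abs((P-c)@nn)<.005)
        c=P[m].mean(0); nn=np.linalg.svd(P[m]-c,full_matrices=False)[2][2]; nn*=np.sign(nn[2])
    m=cv2.morphologyEx(m.astype(np.uint8),cv2.MORPH_OPEN,np.ones((5,5)))
    m[m>0]=1
    # keep near
    k,l,st,_=cv2.connectedComponentsWithStats(m)
    big=np.isin(l,[i for i in range(1,k) if st[i,4]>200]); Q=P[big]
    tilt=np.arccos(nn[2]); 
    best=None
    a=cv2.minAreaRect((Q[:,:2]*1000).astype(np.float32))
    print(n,len(Q),"tilt",tilt,"az",np.degrees(np.arctan2(nn[1],nn[0])),"c",c)
    for yaw in (15,16,17):
        t=np.radians(yaw);ex=np.array([np.cos(t),np.sin(t),0]);ey=np.array([-np.sin(t),np.cos(t),0])
        px=Q@ex*1000;py=Q@ey*1000
        print(yaw,"x",np.percentile(px,[.2,1,99,99.8]).round(1),"y",np.percentile(py,[.2,1,99,99.8]).round(1))
    print(a, cv2.boxPoints(a).round(1).tolist())
    o=im.copy();o[big]=(0,255,0);cv2.imwrite(f"pics/{n}_m.png",o)
    # red front top edge
    red=reg&((H<6)|(H>174))&(S>180)&(V>40)&(z>.02)&(x<.85)
    k,l,st,_=cv2.connectedComponentsWithStats(red.astype(np.uint8)); 
    for i in range(1,k):
        if st[i,4]>80:
            q=P[l==i]; f=q[(q[:,2]>.03)&(q[:,2]<.115)]
            print("red",st[i],np.nanmin(q,0).round(3),np.nanmax(q,0).round(3),np.polyfit(f[:,1],f[:,0],1) if len(f)>20 else 0)
    d=grey=reg&(S<60)&(z>0.13)&(z<0.28)&(x<0.56)
    k,l,st,_=cv2.connectedComponentsWithStats(d.astype(np.uint8)); 
    for i in range(1,k):
        if st[i,4]>40: q=P[l==i]; print("grey",st[i],q.min(0).round(3),q.max(0).round(3),q[q[:,2]>q[:,2].max()-.008].mean(0).round(3))
E
python3 m2.py
```

```text
top 8323 tilt 0.23388012305975603 az 17.20582801076599 c [0.62447701 0.07163255 0.15484845]
15 x [526.  528.7 722.4 724.6] y [-205.9 -202.5   17.    20.3]
16 x [525.5 527.4 721.1 723.7] y [-215.6 -213.1    6.1    8.3]
17 x [524.5 525.7 719.7 722.8] y [-226.1 -223.9   -5.    -3. ]
((630.94873046875, 72.96504974365234), (201.9388427734375, 224.42349243164062), 17.06351089477539) [[501.5, 150.60000610351562], [567.4000244140625, -63.900001525878906], [760.4000244140625, -4.699999809265137], [694.5, 209.89999389648438]]
red [262 261 104  43 424] [ 0.499 -0.06   0.022] [0.578 0.149 0.126] [-0.31008506  0.54477269]
grey [208 272  20  14  85] [0.525 0.217 0.132] [0.535 0.225 0.279] [0.529 0.22  0.275]
grey [305 279  34  39 680] [ 0.455 -0.002  0.13 ] [0.535 0.061 0.214] [0.466 0.023 0.209]
scene 4965 tilt 0.2360891857852545 az 17.002290860279846 c [0.62333373 0.0768104  0.155126  ]
15 x [526.1 528.3 718.3 720.1] y [-202.8 -199.5   14.6   18.1]
16 x [525.7 527.2 716.6 718.7] y [-212.9 -210.5    5.     8.4]
17 x [524.4 525.5 714.9 717.8] y [-223.6 -221.2   -4.8   -1.3]
((627.2733764648438, 73.86304473876953), (195.01651000976562, 224.23057556152344), 16.763765335083008) [[501.6000061035156, 153.10000610351562], [566.2000122070312, -61.599998474121094], [753.0, -5.400000095367432], [688.2999877929688, 209.3000030517578]]
red [302 232  50  95 536] [ 0.498 -0.058  0.02 ] [0.575 0.17  0.125] [-0.16215823  0.54950441]
red [247 295  50  16 398] [0.582 0.171 0.02 ] [0.697 0.211 0.124] [3.27911347 0.00894906]
grey [342 249  36  29 493] [0.454 0.001 0.13 ] [0.532 0.066 0.214] [0.465 0.027 0.209]
grey [298 309   9  25 103] [0.525 0.221 0.133] [0.534 0.229 0.28 ] [0.528 0.227 0.276]
```

```bash
python3 -c "
import cv2
a=cv2.imread('pics/top0.png')[80:350,130:480]; b=cv2.imread('pics/top_m.png')[80:350,130:480]
cv2.imwrite('pics/z.png',cv2.resize(b,None,fx=2.2,fy=2.2))"
```

```text
(no output)
```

View pics/z.png

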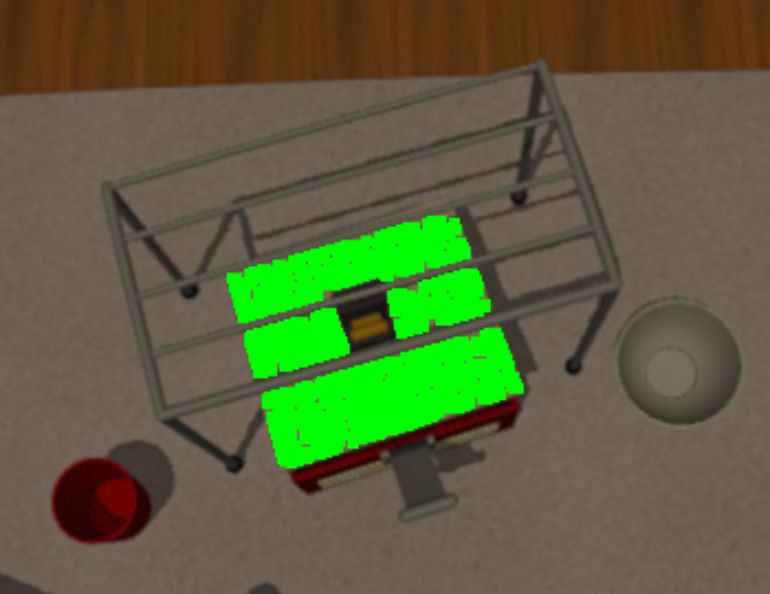

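Bin fit: yaw about 17°, centre about (630, 74) mm, lid angle about 0.235. The plane height and hasp bar position agree with the given geometry. Before moving I check the bystanders and the wrist camera mount.

```bash
python3 - <<'E'
from h import *
P=np.load("top0.npy")
for n,(u,v) in dict(shaker=(233,372),cup=(175,307),bowl=(435,248)).items(): print(n,P[v,u].round(3))
c=bot.capture("wrist"); print(np.array(c["hand_eye"]).round(3))
E
```

```text
shaker [0.355 0.208 0.113]
cup [0.496 0.36  0.006]
bowl [ 0.616 -0.226  0.007]
[[ 0.     0.265 -0.964 -0.162]
 [ 0.     0.964  0.265  0.073]
 [ 1.    -0.    -0.     0.   ]
 [ 0.     0.     0.     1.   ]]
```

```bash
cat >> h.py <<'E'
from scipy.spatial.transform import Rotation as Ro
YAW=np.radians(17.);EX=np.array([np.cos(YAW),np.sin(YAW),0]);EY=np.array([-np.sin(YAW),np.cos(YAW),0]);K=np.array([0,0,1.])
C=np.array([.6298,.0744,0])
def b2w(x,y,z): return C+EX*x/1e3+EY*y/1e3+K*z/1e3
def w2b(p): d=np.array(p)-C; return np.array([d@EX,d@EY,d[2]])*1e3
def rot(lean,mode):
    a=np.radians(lean);x=np.sin(a)*EX-np.cos(a)*K
    z=EY if mode=='h' else None
    if mode=='h': y=np.cross(z,x)
    else: y=-EY; z=np.cross(x,y)
    return np.stack([x,y,z],1)
def plan(p,R):
    s=bot.read_state(); R0=np.array(s["tcp_rot"]); 
    rv=Ro.from_matrix(R@R0.T).as_rotvec()
    print("dp",((p-np.array(s["position"]))*1e3).round(1),"turn",rv.round(3),"deg",np.degrees(np.linalg.norm(rv)).round(1))
def st():
    s=bot.read_state();R=np.array(s["tcp_rot"])
    print("t",s["time_s"],"q",np.round(s["joint_positions"],1),"bin",w2b(s["position"]).round(1),"lean",np.degrees(np.arccos(-R[2,0])).round(1),"F",np.round(s["force"],1),"op",round(s["opening"],2),"Fb",round(float(np.array(s["force"])@EX),1))
E
python3 - <<'E'
from h import *
plan(np.array([.42,0,.40]),rot(45,'h')); plan(np.array([.42,0,.40]),rot(45,'v')); plan(np.array([.42,0,.40]),rot(0,'v'))
for k in ((-86,-80,250),(-86,-80,184)): print(b2w(*k))
E
```

```text
dp [ 217.3 -590.6  178.2] turn [-0.012 -0.798  0.595] deg 57.0
dp [ 217.3 -590.6  178.2] turn [-0.688 -0.666  2.064] deg 130.3
dp [ 217.3 -590.6  178.2] turn [2.000e-03 1.000e-03 2.198e+00] deg 126.0
[ 0.57094753 -0.02724835  0.25      ]
[ 0.57094753 -0.02724835  0.184     ]
```

```bash
sed -i 's/else: y=-EY/else: y=EY/' h.py
python3 - <<'E'
from h import *
p=np.array([.42,0.1,.40])
plan(p,rot(45,'v'));plan(p,rot(50,'v'))
E
```

```text
dp [ 217.3 -490.6  178.2] turn [ 0.567 -0.587 -0.893] deg 69.3
dp [ 217.3 -490.6  178.2] turn [ 0.629 -0.651 -0.881] deg 72.4
```

Emit:
send_rows(fingers=[0,0,0,0,0,0,0,0,0,0], dp=[[0,0,40],[0,0,80],[0,-30,120],[20,-60,150],[217,-491,178],[217,-491,178],[217,-491,178],[217,-491,178],[217,-491,178],[217,-491,178]], turn=[[0,0,0],[0,0,0],[0,0,0],[0,0,0],[0.57,-0.59,-0.89],[0.57,-0.59,-0.89],[0.57,-0.59,-0.89],[0.57,-0.59,-0.89],[0.57,-0.59,-0.89],[0.57,-0.59,-0.89]])

```text
time_s: 0.98
position: [0.3218, 0.3104, 0.3824]
tcp_rot: [[0.428, -0.603, 0.673], [0.225, 0.793, 0.567], [-0.875, -0.091, 0.475]]
force: [0.6, -0.4, 0.8]
opening: 0.325
```

```bash
python3 - <<'E'
from h import *
st();p=np.array([.42,0.1,.40])
plan(p,rot(45,'v'));plan(p,rot(50,'v'))
E
```

```text
t 0.9833 q [ 30.6  -6.1 110.7  -1.9  46.5  -7. ] bin [-225.5  315.8  382.4] lean 28.9 F [ 0.6 -0.4  0.8] op 0.33 Fb 0.5
dp [  98.2 -210.4   17.6] turn [ 0.213 -0.216 -0.337] deg 26.0
dp [  98.2 -210.4   17.6] turn [ 0.253 -0.294 -0.332] deg 29.2
```

Emit:
send_rows(fingers=[0,0,0,0,0,0,0], dp=[[98,-210,18],[98,-210,18],[98,-210,18],[98,-210,18],[98,-210,18],[98,-210,18],[98,-210,18]], turn=[[0.21,-0.22,-0.34],[0.21,-0.22,-0.34],[0.21,-0.22,-0.34],[0.21,-0.22,-0.34],[0.21,-0.22,-0.34],[0.21,-0.22,-0.34],[0.21,-0.22,-0.34]])

```text
time_s: 1.57
position: [0.4207, 0.0975, 0.4012]
tcp_rot: [[0.682, -0.285, 0.674], [0.199, 0.958, 0.205], [-0.704, -0.006, 0.71]]
force: [0.6, -0.3, 0.3]
opening: -0.001
```

```bash
python3 - <<'E'
from h import *
st()
for n in ["scene","top"]:
    c=bot.capture(n); cv2.imwrite(f"pics/{n}1.png",c["img"]); np.save(f"{n}1.npy",pts(c))
s=bot.read_state();R=np.array(s["tcp_rot"]);o=np.array(s["position"])
Pa=np.vstack([np.load(f"{n}1.npy").reshape(-1,3) for n in ("scene","top")])
T=(Pa-o)@R*1e3
for a in range(-260,11,15):
    m=(T[:,0]>a)&(T[:,0]<a+15)&(abs(T[:,1])<150)&(abs(T[:,2])<150)&(Pa[:,2]>.2)
    if m.sum()>5: print(a,m.sum(),"y",T[m,1].min().round(),T[m,1].max().round(),"z",T[m,2].min().round(),T[m,2].max().round())
E
```

```text
t 1.5667 q [-21.2 -15.3 122.6  40.5  41.6 -61.3] bin [-193.2   83.2  401.2] lean 45.3 F [ 0.6 -0.3  0.3] op -0.0 Fb 0.5
-260 1041 y -35.0 36.0 z -19.0 40.0
-245 1248 y -36.0 36.0 z -19.0 50.0
-230 1289 y -38.0 38.0 z -23.0 40.0
-215 1167 y -38.0 38.0 z -21.0 38.0
-200 794 y -38.0 38.0 z -17.0 37.0
-185 1651 y -40.0 40.0 z -50.0 40.0
-170 396 y -40.0 40.0 z -50.0 37.0
-155 624 y -24.0 27.0 z -49.0 20.0
-140 841 y -27.0 29.0 z -50.0 21.0
-125 3683 y -40.0 40.0 z -94.0 98.0
-110 1708 y -40.0 41.0 z -93.0 98.0
-95 2527 y -40.0 41.0 z -89.0 94.0
-80 664 y -41.0 40.0 z -86.0 90.0
-65 22 y -6.0 14.0 z 6.0 17.0
-50 89 y -8.0 14.0 z -12.0 16.0
-35 119 y -9.0 14.0 z -13.0 13.0
-20 121 y -10.0 14.0 z -10.0 11.0
-5 25 y -9.0 13.0 z -8.0 10.0
```

View pics/scene1.png

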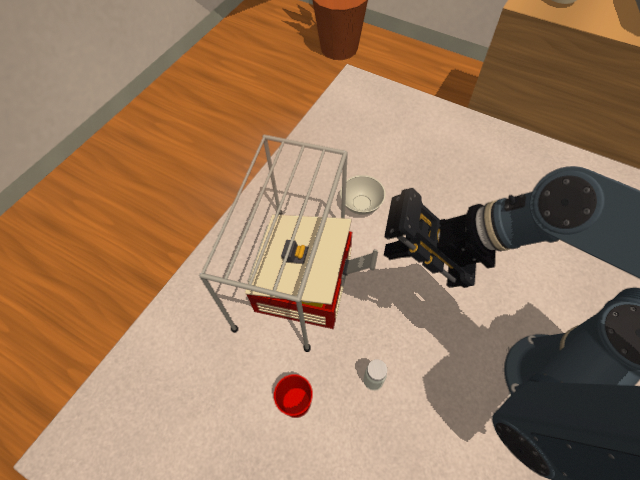

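```bash
python3 - <<'E'
from h import *
for k in ((-140,80,260),(-84,80,205)): plan(b2w(*k),rot(52,'v'))
E
```

```text
dp [  51.    13.4 -141.2] turn [ 0.039 -0.112  0.012] deg 6.8
dp [ 104.5   29.7 -196.2] turn [ 0.039 -0.112  0.012] deg 6.8
```

Emit:
send_rows(fingers=[0,0,0,0,0,0,0], dp=[[10,3,-35],[22,6,-70],[35,9,-105],[51,13,-141],[51,13,-141],[51,13,-141],[51,13,-141]], turn=[[0.01,-0.03,0],[0.02,-0.06,0],[0.03,-0.09,0],[0.04,-0.11,0.01],[0.04,-0.11,0.01],[0.04,-0.11,0.01],[0.04,-0.11,0.01]])

```text
time_s: 2.25
position: [0.4669, 0.1182, 0.2851]
tcp_rot: [[0.749, -0.309, 0.585], [0.255, 0.951, 0.176], [-0.611, 0.017, 0.791]]
force: [0.7, 1.0, -0.1]
opening: 0.009
```

```bash
python3 - <<'E'
from h import *
st()
for k in ((-84,80,205),(-84,80,195)): plan(b2w(*k),rot(52,'v'))
E
```

```text
t 2.25 q [ -17.7    7.8  136.7  109.    29.9 -134.8] bin [-143.    89.5  285.1] lean 52.3 F [ 0.7  1.  -0.1] op 0.01 Fb 1.0
dp [ 59.2   8.1 -80.1] turn [-0.018  0.    -0.018] deg 1.5
dp [ 59.2   8.1 -90.1] turn [-0.018  0.    -0.018] deg 1.5
```

```bash
python3 - <<'E'
from h import *
D=[([60.819,30.224,82.088,0,67.689,-10.227],[[-9.55696176e-04,-9.45795265e-01,3.24762071e-01],[-1.73716201e-03,3.24763300e-01,9.45793731e-01],[-9.99998034e-01,3.39727121e-04,-1.95337464e-03]]),
([30.6,-6.1,110.7,-1.9,46.5,-7.],[[0.428,-0.603,0.673],[0.225,0.793,0.567],[-0.875,-0.091,0.475]]),
([-21.2,-15.3,122.6,40.5,41.6,-61.3],[[0.682,-0.285,0.674],[0.199,0.958,0.205],[-0.704,-0.006,0.71]]),
([-17.7,7.8,136.7,109.,29.9,-134.8],[[0.749,-0.309,0.585],[0.255,0.951,0.176],[-0.611,0.017,0.791]])]
import itertools
for s in itertools.product([1,-1],repeat=4):
  for off in (0,90,-90):
   e=[];Rs=[]
   for q,R in D:
    q=np.array(q); 
    M=Ro.from_euler('ZYYZYZ',[0,0,0,0,0,0][:0] or [0]*0,degrees=True) if 0 else None
    A=Ro.from_euler('z',s[0]*q[0],degrees=True)*Ro.from_euler('y',q[1]+q[2]+off,degrees=True)*Ro.from_euler('z',s[1]*q[3],degrees=True)*Ro.from_euler('y',s[3]*q[4]-off,degrees=True)*Ro.from_euler('z',s[2]*q[5],degrees=True)
    Rs.append(A.as_matrix().T@np.array(R))
   d=max(np.abs(Rs[i]-Rs[0]).max() for i in range(4))
   if d<.3: print(s,off,d,Rs[0].round(2).tolist())
E
```

```text
(1, 1, 1, 1) 0 0.0026607378968648296 [[0.0, 0.0, -1.0], [0.0, 1.0, 0.0], [1.0, -0.0, 0.0]]
```

```bash
cat > fit.py <<'E'
from h import *
def chain(q):
    E=lambda a,d:Ro.from_euler(a,d,degrees=True).as_matrix()
    R1=E('z',q[0]);R2=R1@E('y',q[1]);R3=R2@E('y',q[2]);R4=R3@E('z',q[3]);R5=R4@E('y',q[4]);R6=R5@E('z',q[5])
    return R1,R2,R3,R4,R5,R6
def cols(q):
    R1,R2,R3,R4,R5,R6=chain(q)
    # h, a1, ylat(before q4), L2(z), e3(x), L3(z), y after q4, x after q4?, Lt
    return np.stack([K,R1[:,0],R1[:,1],R2[:,2],R3[:,0],R3[:,2],R4[:,1],R5[:,0],R5[:,2]],1)
D=[([60.8200822,30.2746756,82.150082,-0.0007,67.6888404,-10.2284],[0.20263648,0.59053327,0.22165262]),
([30.6,-6.1,110.7,-1.9,46.5,-7.],[0.3218,0.3104,0.3824]),
([-21.2,-15.3,122.6,40.5,41.6,-61.3],[.4207,.0975,.4012]),
([-17.7,7.8,136.7,109.,29.9,-134.8],[0.4669,0.1182,0.2851])]
A=np.vstack([cols(q) for q,_ in D]);b=np.hstack([p for _,p in D])
def solve(use):
    x,r,k,sv=np.linalg.lstsq(A[:,use],b,rcond=None); res=A[:,use]@x-b
    print(use,x.round(4),"max res mm",(abs(res).max()*1e3).round(2),"sv",sv.round(3))
    return x
if __name__=="__main__":
    solve([0,2,3,4,5,8]);solve([0,6,3,4,5,8]);solve([0,2,3,5,8]);solve([0,6,3,5,8]);solve([0,1,2,3,5,8]);solve([0,2,3,5,7,8]);solve([0,2,6,3,5,7,8]);solve([0,2,6,3,4,5,7,8])
E
python3 fit.py
```

```text
[0, 2, 3, 4, 5, 8] [0.2735 0.1108 0.5885 0.1136 0.3912 0.3058] max res mm 0.37 sv [3.8   2.165 2.    0.749 0.436 0.35 ]
[0, 6, 3, 4, 5, 8] [0.3614 0.0701 0.6479 0.2284 0.3987 0.3846] max res mm 98.6 sv [3.84  2.309 1.743 0.744 0.449 0.357]
[0, 2, 3, 5, 8] [0.1801 0.118  0.5402 0.3545 0.273 ] max res mm 39.35 sv [3.494 2.034 1.734 0.687 0.415]
[0, 6, 3, 5, 8] [0.1809 0.0564 0.565  0.3157 0.3451] max res mm 139.68 sv [3.516 2.108 1.591 0.701 0.416]
[0, 1, 2, 3, 5, 8] [ 0.1885 -0.0254  0.1151  0.552   0.3754  0.2863] max res mm 37.32 sv [3.574 2.52  2.032 0.707 0.416 0.27 ]
[0, 2, 3, 5, 7, 8] [ 0.1773  0.1198  0.5456  0.3322 -0.017   0.2897] max res mm 37.45 sv [3.502 2.579 1.992 0.93  0.435 0.256]
[0, 2, 6, 3, 5, 7, 8] [ 0.1774  0.1408 -0.0294  0.569   0.2713 -0.0639  0.3443] max res mm 27.9 sv [3.525 2.64  2.499 1.127 0.929 0.431 0.206]
[0, 2, 6, 3, 4, 5, 7, 8] [ 2.736e-01  1.106e-01  3.000e-04  5.885e-01  1.139e-01  3.912e-01
 -0.000e+00  3.058e-01] max res mm 0.32 sv [3.84  2.741 2.617 1.17  1.079 0.445 0.356 0.17 ]
```

The kinematic model fits to 0.4 mm, so I can check reachability before each move.

```bash
cat > ik.py <<'E'
from fit import *
from scipy.optimize import least_squares
X=np.array([.2735,.1108,.5885,.1136,.3912,.3058]);U=[0,2,3,4,5,8]
LO=np.array([-176.69,-43.24,12.49,-82,0,-163.58]);HI=np.array([176.69,126.21,139.97,262,151.66,163.58])
T0=np.array([[0,0,-1],[0,1,0],[1,0,0.]])
def fk(q): return cols(q)[:,U]@X, chain(q)[5]@T0
def ik(p,R,q0):
    f=lambda q:np.r_[(fk(q)[0]-p)*20,Ro.from_matrix(R@fk(q)[1].T).as_rotvec()*5]
    s=least_squares(f,np.clip(q0,LO+.01,HI-.01),bounds=(LO,HI),x_scale=30.)
    return s.x,abs(s.fun).max()
def sweep(pts,q0):
    for (k,lean,mode) in pts:
        q,e=ik(b2w(*k),rot(lean,mode),q0); print(k,lean,mode,q.round(1),"err",e.round(4)); q0=q
    return q0
E
python3 - <<'E'
from ik import *
q=np.array(bot.read_state()["joint_positions"])
for l in (40,45,50,55):
    for k in ((-140,80,260),(-120,80,230),(-84,80,190),(-86,80,135)): sweep([(k,l,'v')],q)
# try other configs
print("h press")
for l in (25,35,45):
    for q0 in ([0,20,120,0,20,80],[0,20,120,0,20,-80],q): sweep([((-55,0,200),l,'h'),((-55,0,140),l,'h')],np.array(q0,float))
E
```

```text
(-140, 80, 260) 40 v [-12.1   7.9 128.7  69.2  19.5 -91.1] err 0.0
(-120, 80, 230) 40 v [ -10.1   14.   128.8   88.5   17.  -109.8] err 0.0
(-84, 80, 190) 40 v [  -7.2   22.3  126.8  112.4   16.6 -132.3] err 0.0
(-86, 80, 135) 40 v [  -7.4   31.3  129.9  139.2   23.9 -160.9] err 0.0
(-140, 80, 260) 45 v [ -14.3    9.2  132.7   96.3   21.7 -120. ] err 0.0
(-120, 80, 230) 45 v [ -12.    15.9  132.8  115.1   22.3 -138.2] err 0.0
(-84, 80, 190) 45 v [  -8.7   24.5  130.6  132.4   24.5 -153.9] err 0.0
(-86, 80, 135) 45 v [  -9.7   32.9  131.8  139.8   30.9 -163.6] err 0.1596
(-140, 80, 260) 50 v [ -16.6   11.7  136.9  116.4   28.2 -142.5] err 0.0
(-120, 80, 230) 50 v [ -14.    19.   136.8  130.3   31.2 -155.9] err 0.0
(-84, 80, 190) 50 v [ -10.5   27.3  133.8  139.9   33.8 -163.6] err 0.0454
(-86, 80, 135) 50 v [ -12.    34.1  133.   137.9   36.3 -163.6] err 0.3791
(-140, 80, 260) 55 v [ -18.5   14.7  140.   126.2   35.8 -154.7] err 0.0689
(-120, 80, 230) 55 v [ -16.4   22.1  139.9  135.1   40.2 -163.6] err 0.0853
(-84, 80, 190) 55 v [ -13.    28.7  135.1  137.9   39.6 -163.6] err 0.2595

[... 657 characters left out ...]
-13.5   21.6  115.    49.7   20.8 -163.6] err 0.1449
(-55, 0, 140) 35 h [ -11.5   27.9  114.7   50.6   16.  -163.6] err 0.4417
(-55, 0, 200) 35 h [ -13.5   21.6  115.    49.7   20.8 -163.6] err 0.1449
(-55, 0, 140) 35 h [ -11.5   27.9  114.7   50.6   16.  -163.6] err 0.4417
(-55, 0, 200) 45 h [-18.2  24.6 123.7 106.5  25.1 135.5] err 0.0
(-55, 0, 140) 45 h [-18.2  33.8 126.3 126.6  30.5 112.7] err 0.0
(-55, 0, 200) 45 h [ -11.9   20.6  115.5   52.9   17.6 -163.6] err 0.7715
(-55, 0, 140) 45 h [ -10.    26.9  115.    53.4   13.4 -163.6] err 1.0899
(-55, 0, 200) 45 h [ -11.9   20.6  115.5   52.9   17.6 -163.6] err 0.7715
(-55, 0, 140) 45 h [ -10.    26.9  115.    53.4   13.4 -163.6] err 1.0899
```

```bash
sed -i "s/    else: y=EY; z=np.cross(x,y)/    else: y=EY if mode=='v' else -EY; z=np.cross(x,y)/" h.py
python3 - <<'E'
from ik import *
q0=np.array([-10,15,133,140,30,0.])
for y in (80,-80):
  for l in (45,52):
    sweep([((-160,y,280),l,'w'),((-140,y,260),l,'w'),((-120,y,230),l,'w'),((-84,y,190),l,'w'),((-86,y,135),l,'w'),((-180,y,200),l,'w')],q0)
q0=np.array([-10,15,133,140,30,80.])
for l in (20,30,35,40,45): sweep([((-150,0,260),l,'h'),((-195,0,180),l,'h'),((-130,0,210),l,'h'),((-55,0,200),l,'h'),((-55,0,140),l,'h')],q0)
E
```

```text
(-160, 80, 280) 45 w [-16.9   4.1 133.1  82.9  23.4  72.4] err 0.0
(-140, 80, 260) 45 w [-14.3   9.2 132.7  96.3  21.7  60. ] err 0.0
(-120, 80, 230) 45 w [-12.   15.9 132.8 115.1  22.3  41.8] err 0.0
(-84, 80, 190) 45 w [ -8.7  24.5 130.6 132.4  24.5  26.1] err 0.0
(-86, 80, 135) 45 w [ -8.9  34.7 133.5 147.1  34.7   9.1] err 0.0
(-180, 80, 200) 45 w [-17.9  17.4 140.  119.9  26.8  30. ] err 0.2152
(-160, 80, 280) 52 w [-20.8   7.3 139.2 110.3  31.   41.1] err 0.0
(-140, 80, 260) 52 w [-17.6  13.1 138.6 122.   31.8  30.6] err 0.0
(-120, 80, 230) 52 w [-14.9  20.6 138.5 134.3  35.5  18.9] err 0.0
(-84, 80, 190) 52 w [-10.9  29.5 135.7 144.5  39.4  10.8] err 0.0
(-86, 80, 135) 52 w [-11.1  41.4 138.3 151.8  51.7   0.2] err 0.0
(-180, 80, 200) 52 w [-18.9  18.2 140.  121.6  30.5  27.2] err 0.5596
(-160, -80, 280) 45 w [-41.6   9.6 125.5  68.5  40.4  68.2] err 0.0
(-140, -80, 260) 45 w [-38.4  13.6 125.2  74.3  37.2  63.7] err 0.0
(-120, -80, 230) 45 w [-35.5  19.  125.2  83.4  34.4  55.3] err 0.0
(-84, -80, 190) 45 w [-30.9  26.3 123.4  95.6  31.8  45.4] err 0.0
(-86, -80, 135) 45 w [-
[... 1499 characters left out ...]
 29.7 119.5  90.   17.5 153.2] err 0.0
(-150, 0, 260) 40 h [-27.7   9.4 128.8  71.9  29.1 163.6] err 0.1137
(-195, 0, 180) 40 h [-34.3  21.5 139.8 105.   31.3 118.9] err 0.0
(-130, 0, 210) 40 h [-24.2  17.8 129.1  88.2  25.1 148.2] err 0.0
(-55, 0, 200) 40 h [-16.4  22.9 120.2  85.2  20.8 158.4] err 0.0
(-55, 0, 140) 40 h [-16.4  31.4 123.  113.2  22.7 128.2] err 0.0
(-150, 0, 260) 45 h [-29.8  10.1 131.3  83.   31.3 151.1] err 0.0
(-195, 0, 180) 45 h [-36.4  22.7 140.  105.3  35.2 116.3] err 0.2146
(-130, 0, 210) 45 h [-26.8  20.1 132.9 105.2  30.5 128.4] err 0.0
(-55, 0, 200) 45 h [-18.2  24.6 123.7 106.5  25.1 135.5] err 0.0
(-55, 0, 140) 45 h [-18.2  33.8 126.3 126.6  30.5 112.7] err 0.0
```

```bash
sed -i "s/    z=EY if mode=='h' else None/    if mode=='g': return np.stack([x,np.cross(-EY,x),-EY],1)\n    z=EY if mode=='h' else None/" h.py
python3 - <<'E'
from ik import *
q=np.array(bot.read_state()["joint_positions"])
q1=sweep([((-150,40,300),48,'g'),((-150,-80,290),48,'w'),((-84,-80,195),48,'w'),((-84,-80,135),48,'w'),((-120,-80,200),48,'w')],q)
for l in (35,40,45): sweep([((-160,0,250),l,'w'),((-195,0,250),l,'w'),((-190,0,165),l,'w'),((-173,0,181),l,'w'),((-105,0,210),l,'w'),((-50,0,200),48,'w'),((-50,0,140),48,'w')],q1)
plan(b2w(-150,0,300),rot(48,'g'))
E
```

```text
(-150, 40, 300) 48 g [-25.    3.4 131.4  80.3  30.3 -19.8] err 0.0
(-150, -80, 290) 48 w [-41.7   9.8 125.7  73.1  41.6  64.4] err 0.0
(-84, -80, 195) 48 w [-32.2  26.9 125.  101.4  35.   38.4] err 0.0
(-84, -80, 135) 48 w [-32.2  36.4 127.2 116.3  38.9  19.8] err 0.0
(-120, -80, 200) 48 w [-37.1  25.2 129.   99.5  37.6  35.4] err 0.0
(-160, 0, 250) 35 w [-25.3   8.7 125.6  53.2  28.8  93.8] err 0.0
(-195, 0, 250) 35 w [-30.5   5.9 129.5  54.7  31.2  87.8] err 0.0
(-190, 0, 165) 35 w [-29.7  21.6 136.2  97.4  24.9  40.8] err 0.0
(-173, 0, 181) 35 w [-27.1  19.  132.8  86.5  23.6  55.4] err 0.0
(-105, 0, 210) 35 w [-19.   17.9 122.2  63.4  22.2  87.6] err 0.0
(-50, 0, 200) 48 w [-18.7  26.1 125.1 115.4  28.7  35.8] err 0.0
(-50, 0, 140) 48 w [-18.7  35.6 127.5 131.4  35.4  17. ] err 0.0
(-160, 0, 250) 40 w [-28.3   9.5 129.5  70.5  29.   74.3] err 0.0
(-195, 0, 250) 40 w [-34.3   6.9 133.4  70.2  32.2  69.3] err 0.0
(-190, 0, 165) 40 w [-33.2  24.9 140.  111.4  32.   22.5] err 0.0165
(-173, 0, 181) 40 w [-30.4  21.6 136.7 104.4  29.2  33.8] err 0.0
(-105, 0, 210) 40 w [-21.2  19.  126.   86.3  23.5  62.9] err 0.0
(-50, 0, 200) 48 w [-18.7  26.1 125.1 115.4  28.7  35.8] err 0.0
(-50, 0, 140) 48 w [-18.7  35.6 127.5 131.4  35.4  17. ] err 0.0
(-160, 0, 250) 45 w [-31.5  11.2 133.3  86.9  32.   55. ] err 0.0
(-195, 0, 250) 45 w [-38.3   9.  137.4  84.4  35.8  51.3] err 0.0
(-190, 0, 165) 45 w [-35.3  26.1 140.  110.6  35.8  20.9] err 0.2374
(-173, 0, 181) 45 w [-33.5  24.9 140.  114.   36.5  20.1] err 0.0452
(-105, 0, 210) 45 w [-23.5  21.  129.7 104.9  28.4  42.1] err 0.0
(-50, 0, 200) 48 w [-18.7  26.1 125.1 115.4  28.7  35.8] err 0.0
(-50, 0, 140) 48 w [-18.7  35.6 127.5 131.4  35.4  17. ] err 0.0
dp [ 19.5 -87.7  14.9] turn [ 1.117  0.424 -1.02 ] deg 90.0
```

Emit:
send_rows(fingers=[0,0,0,0,0,0,0,0,0,0], dp=[[2,-9,2],[4,-18,4],[6,-27,6],[8,-36,8],[10,-45,9],[12,-54,10],[14,-63,11],[16,-72,12],[18,-80,13],[20,-88,15]], turn=[[0.112,0.042,-0.102],[0.223,0.085,-0.204],[0.335,0.127,-0.306],[0.447,0.17,-0.408],[0.56,0.212,-0.51],[0.67,0.254,-0.612],[0.782,0.297,-0.714],[0.894,0.339,-0.816],[1.0,0.38,-0.918],[1.117,0.424,-1.02]])

```text
time_s: 3.08
position: [0.4862, 0.0317, 0.2997]
tcp_rot: [[0.721, 0.51, 0.47], [0.217, 0.478, -0.851], [-0.658, 0.716, 0.234]]
force: [0.8, 0.1, 0.5]
opening: 0.007
```

```bash
python3 - <<'E'
from h import *
st()
plan(b2w(-150,-80,290),rot(48,'w'))
E
```

```text
t 3.0833 q [-31.9   5.  130.5  79.3  35.1 -41.8] bin [-149.9    1.2  299.7] lean 48.8 F [0.8 0.1 0.5] op 0.01 Fb 0.8
dp [ 23.6 -77.7  -9.7] turn [ 1.347  0.419 -1.249] deg 107.9
```

Emit:
send_rows(fingers=[0,0,0,0,0,0,0,0,0,0], dp=[[2,-8,-1],[4,-16,-2],[6,-24,-3],[8,-32,-4],[10,-40,-5],[13,-48,-6],[16,-56,-7],[19,-64,-8],[22,-72,-9],[24,-78,-10]], turn=[[0.08,0.025,-0.075],[0.16,0.05,-0.15],[0.24,0.075,-0.223],[0.323,0.1,-0.3],[0.404,0.126,-0.375],[0.485,0.151,-0.45],[0.566,0.176,-0.525],[0.647,0.201,-0.6],[0.727,0.226,-0.675],[0.808,0.251,-0.75]])

```text
time_s: 3.92
position: [0.5102, -0.0451, 0.2893]
tcp_rot: [[0.714, 0.646, -0.269], [0.215, -0.569, -0.794], [-0.666, 0.509, -0.545]]
force: [-0.5, 0.4, 0.0]
opening: 0.002
```

```bash
python3 - <<'E'
from h import *
st()
plan(b2w(-150,-80,290),rot(48,'w'))
plan(b2w(-120,-80,240),rot(48,'w'))
E
```

```text
t 3.9167 q [-41.6   9.9 126.   73.9  41.3  20.7] bin [-149.3  -79.3  289.3] lean 48.2 F [-0.5  0.4  0. ] op 0.0 Fb -0.3
dp [-0.4 -0.9  0.7] turn [ 0.534  0.166 -0.498] deg 42.9
dp [ 28.3   7.9 -49.3] turn [ 0.534  0.166 -0.498] deg 42.9
```

Emit:
send_rows(fingers=[0,0,0,0,0,0,0,0,0], dp=[[0,0,0],[0,0,0],[0,0,0],[5,1,-8],[10,3,-16],[16,4,-26],[22,6,-38],[28,8,-49],[28,8,-49]], turn=[[0.07,0.022,-0.067],[0.145,0.045,-0.135],[0.22,0.067,-0.2],[0.29,0.09,-0.27],[0.36,0.112,-0.336],[0.43,0.135,-0.4],[0.5,0.156,-0.467],[0.534,0.166,-0.498],[0.534,0.166,-0.498]])

```text
time_s: 4.67
position: [0.5378, -0.0347, 0.2384]
tcp_rot: [[0.707, 0.295, -0.643], [0.221, -0.956, -0.195], [-0.672, -0.004, -0.741]]
force: [-0.9, 0.7, -0.0]
opening: 0.009
```

```bash
python3 - <<'E'
from h import *
st()
for n in ["scene"]:
    c=bot.capture(n); cv2.imwrite(f"pics/{n}2.png",c["img"])
plan(b2w(-86,-80,200),rot(48,'w'))
plan(b2w(-86,-80,188),rot(48,'w'))
E
```

```text
t 4.6667 q [-36.8  18.9 126.5  87.6  36.9  50.4] bin [-119.8  -77.4  238.4] lean 47.8 F [-0.9  0.7 -0. ] op 0.01 Fb -0.6
dp [ 33.2   7.6 -39.2] turn [-0.001 -0.003 -0.003] deg 0.3
dp [ 33.2   7.6 -51.2] turn [-0.001 -0.003 -0.003] deg 0.3
```

View pics/scene2.png

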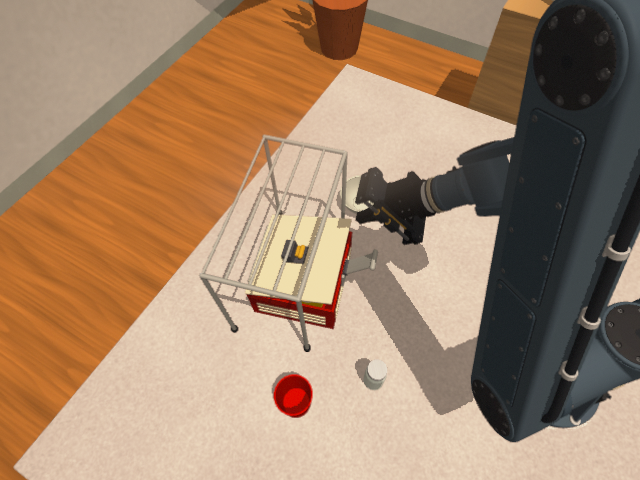

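The picture shows the closed fingertip at about (357,222), just in front of the lid's right front corner. I'm moving in and lowering slowly.

Emit:
send_rows(fingers=[0,0,0,0,0,0,0,0,0,0], dp=[[9,2,-8],[17,4,-18],[25,6,-28],[33,7,-38],[33,7,-43],[33,7,-47],[33,7,-50],[33,7,-53],[33,7,-56],[32,7,-58]], turn=[[0,0,0],[0,0,0],[0,0,0],[0,0,0],[0,0,0],[0,0,0],[0,0,0],[0,0,0],[0,0,0],[0,0,0]])

```text
time_s: 5.55
position: [0.5698, -0.0279, 0.1814]
tcp_rot: [[0.708, 0.296, -0.641], [0.221, -0.955, -0.197], [-0.671, -0.002, -0.742]]
force: [0.5, 0.2, 1.6]
opening: 0.003
```

```bash
python3 - <<'E'
from h import *
st()
E
```

```text
t 5.55 q [-32.7  28.9 125.7 104.1  35.9  34.2] bin [-87.3 -80.3 181.4] lean 47.9 F [0.5 0.2 1.6] op 0.0 Fb 0.5
```

Emit:
send_rows(fingers=[0,0,0,0,0,0,0,0,0,0], dp=[[0,0,-2],[0,0,-4],[0,0,-6],[0,0,-8],[-1,0,-10],[-1,0,-12],[-1,0,-14],[-1,0,-16],[-1,0,-18],[-2,0,-20]], turn=[[0,0,0],[0,0,0],[0,0,0],[0,0,0],[0,0,0],[0,0,0],[0,0,0],[0,0,0],[0,0,0],[0,0,0]])

```text
time_s: 6.38
position: [0.5681, -0.0279, 0.1613]
tcp_rot: [[0.709, 0.296, -0.64], [0.221, -0.955, -0.197], [-0.67, -0.002, -0.742]]
force: [0.6, 0.2, 1.3]
opening: 0.005
```

```bash
python3 - <<'E'
from h import *
st()
E
```

```text
t 6.3833 q [-32.9  32.1 126.8 109.5  37.2  27.4] bin [-88.9 -79.8 161.3] lean 47.9 F [0.6 0.2 1.3] op 0.01 Fb 0.6
```

Emit:
send_rows(fingers=[0,0,0,0,0,0,0,0,0,0], dp=[[0,0,-2],[0,0,-4],[0,0,-6],[-1,0,-8],[-1,0,-10],[-1,0,-12],[-1,0,-14],[-1,0,-16],[-1,0,-18],[-1,0,-20]], turn=[[0,0,0],[0,0,0],[0,0,0],[0,0,0],[0,0,0],[0,0,0],[0,0,0],[0,0,0],[0,0,0],[0,0,0]])

```text
time_s: 7.22
position: [0.567, -0.0279, 0.1411]
tcp_rot: [[0.709, 0.296, -0.641], [0.221, -0.955, -0.197], [-0.67, -0.002, -0.742]]
force: [-0.3, -0.2, 1.2]
opening: 0.006
```

```bash
python3 - <<'E'
from h import *
st()
E
```

```text
t 7.2167 q [-33.   35.4 127.6 114.2  38.8  21.2] bin [-89.9 -79.4 141.1] lean 47.9 F [-0.3 -0.2  1.2] op 0.01 Fb -0.4
```

Emit:
send_rows(fingers=[0,0,0,0,0,0], dp=[[0,0,-1],[0,0,-2],[0,0,-3],[0,0,-4],[0,0,-5],[0,0,-5]], turn=[[0,0,0],[0,0,0],[0,0,0],[0,0,0],[0,0,0],[0,0,0]])

```text
time_s: 7.72
position: [0.567, -0.0278, 0.1359]
tcp_rot: [[0.708, 0.296, -0.641], [0.221, -0.955, -0.197], [-0.67, -0.002, -0.742]]
force: [-0.2, -0.4, 0.0]
opening: 0.006
```

```bash
cat > lid.py <<'E'
from h import *
import sys
tag=sys.argv[1]
for n in ["scene","top"]:
    c=bot.capture(n); im=c["img"];P=pts(c);cv2.imwrite(f"pics/{n}_{tag}.png",im); np.save(f"{n}_{tag}.npy",P)
    hsv=cv2.cvtColor(im,cv2.COLOR_BGR2HSV).astype(int);H,S=hsv[...,0],hsv[...,1]
    B=(P-C)@np.stack([EX,EY,K],1)*1e3
    m=(abs(B[...,0])<98)&(abs(B[...,1])<105)&(B[...,2]>110)&(B[...,2]<185)&(H>15)&(H<32)&(S>50)&(S<140)
    q=B[m]
    for _ in range(4):
        A=np.c_[q[:,:2],np.ones(len(q))];x=np.linalg.lstsq(A,q[:,2],rcond=None)[0];r=q[:,2]-A@x;q=q[abs(r)<4]
    print(n,len(q),"angle",-x[0].round(4),"z@x=-90",(x[2]-90*x[0]).round(1),"z@105",(x[2]+105*x[0]).round(1))
E
python3 - <<'E'
from h import *
st()
E
python3 lid.py a
```

```text
t 7.7167 q [-33.   36.2 127.8 115.3  39.2  19.8] bin [-90.  -79.4 135.9] lean 47.9 F [-0.2 -0.4  0. ] op 0.01 Fb -0.3
scene 4726 angle 0.0086 z@x=-90 130.2 z@105 128.5
top 6892 angle 0.0091 z@x=-90 129.7 z@105 128.0
```

Emit:
send_rows(fingers=[0,0,0], dp=[[0,0,-1],[0,0,-2],[0,0,-2]], turn=[[0,0,0],[0,0,0],[0,0,0]])

```text
time_s: 8.07
position: [0.5671, -0.0279, 0.1341]
tcp_rot: [[0.709, 0.296, -0.64], [0.221, -0.955, -0.197], [-0.67, -0.002, -0.742]]
force: [-1.3, -0.2, 2.1]
opening: 0.003
```

```bash
python3 - <<'E'
from h import *
st()
E
python3 lid.py b
```

```text
t 8.0667 q [-33.   36.5 127.8 115.8  39.4  19.3] bin [-89.9 -79.5 134.1] lean 47.9 F [-1.3 -0.2  2.1] op 0.0 Fb -1.3
scene 4736 angle 0.0003 z@x=-90 128.6 z@105 128.5
top 6842 angle -0.0001 z@x=-90 128.0 z@105 128.0
```

Emit:
send_rows(fingers=[0,0,0], dp=[[0,0,-1],[0,0,-1],[0,0,-1]], turn=[[0,0,0],[0,0,0],[0,0,0]])

```text
time_s: 8.42
position: [0.5671, -0.0279, 0.1338]
tcp_rot: [[0.71, 0.296, -0.639], [0.221, -0.955, -0.196], [-0.669, -0.002, -0.743]]
force: [-3.9, -1.2, 6.2]
opening: 0.007
```

```bash
python3 - <<'E'
from h import *
st()
plan(b2w(-130,-80,250),rot(38,'w'))
plan(b2w(-200,-70,240),rot(38,'w'))
from ik import *
sweep([((-130,-80,240),40,'w'),((-200,-60,250),38,'w'),((-210,0,250),38,'w'),((-192,0,165),38,'w'),((-195,0,165),35,'w'),((-195,0,165),30,'w')],np.array(bot.read_state()["joint_positions"]))
E
```

```text
t 8.4167 q [-33.   36.6 127.9 116.   39.5  19. ] bin [-89.8 -79.5 133.8] lean 48.0 F [-3.9 -1.2  6.2] op 0.01 Fb -4.0
dp [-38.3 -12.2 116.2] turn [-0.053  0.167 -0.003] deg 10.0
dp [-108.1  -23.1  106.2] turn [-0.053  0.167 -0.003] deg 10.0
(-130, -80, 240) 40 w [-34.2  15.6 122.2  66.7  33.1  73.7] err 0.0
(-200, -60, 250) 38 w [-41.5   8.6 128.6  60.3  37.2  73.4] err 0.0
(-210, 0, 250) 38 w [-35.6   5.2 133.4  63.8  33.   74.5] err 0.0
(-192, 0, 165) 38 w [-32.2  23.5 138.9 107.2  29.2  28. ] err 0.0
(-195, 0, 165) 35 w [-30.5  21.5 136.8  97.8  25.3  39.6] err 0.0
(-195, 0, 165) 30 w [-27.1  19.3 132.8  76.   21.   65. ] err 0.0
```

Emit:
send_rows(fingers=[0,0,0,0,0,0,0,0,0,0], dp=[[-6,-2,10],[-14,-4,25],[-22,-7,45],[-30,-10,70],[-38,-12,95],[-65,-16,112],[-90,-20,115],[-110,-20,117],[-110,-15,117],[-110,-15,117]], turn=[[0,0,0],[0,0,0],[0,0,0],[-0.02,0.07,0],[-0.05,0.16,0],[-0.06,0.2,0],[-0.065,0.216,0],[-0.065,0.216,0],[-0.065,0.216,0],[-0.065,0.216,0]])

```text
time_s: 9.25
position: [0.4544, -0.0416, 0.2522]
tcp_rot: [[0.549, 0.296, -0.782], [0.171, -0.955, -0.242], [-0.818, -0.001, -0.575]]
force: [-0.2, 0.7, -0.3]
opening: 0.008
```

```bash
python3 - <<'E'
from ik import *
st()
plan(b2w(-212,0,250),rot(35,'w'))
sweep([((-212,0,250),35,'w'),((-212,0,170),35,'w'),((-205,0,170),35,'w')],np.array(bot.read_state()["joint_positions"]))
E
```

```text
t 9.25 q [-39.7   7.7 126.4  52.6  37.4  82.4] bin [-201.6  -59.6  252.2] lean 35.1 F [-0.2  0.7 -0.3] op 0.01 Fb 0.0
dp [-27.4  54.   -2.2] turn [-0.002  0.001 -0.004] deg 0.3
(-212, 0, 250) 35 w [-33.5   4.5 131.3  55.   32.7  84.9] err 0.0
(-212, 0, 170) 35 w [-33.5  20.1 138.7  95.6  26.4  38.9] err 0.0
(-205, 0, 170) 35 w [-32.2  20.2 137.8  95.3  25.9  40.6] err 0.0
```

Emit:
send_rows(fingers=[0,0,0,0,0,0,0,0,0,0], dp=[[-9,18,0],[-18,36,-1],[-27,54,-2],[-27,54,-12],[-27,54,-24],[-27,54,-38],[-27,54,-52],[-27,54,-66],[-25,54,-78],[-22,55,-82]], turn=[[0,0,0],[0,0,0],[0,0,0],[0,0,0],[0,0,0],[0,0,0],[0,0,0],[0,0,0],[0,0,0],[0,0,0]])

```text
time_s: 10.08
position: [0.4318, 0.0133, 0.1681]
tcp_rot: [[0.546, 0.295, -0.785], [0.172, -0.956, -0.239], [-0.82, -0.004, -0.572]]
force: [-0.6, -0.7, 0.3]
opening: 0.006
```

```bash
python3 - <<'E'
from ik import *
st()
for k,l in (((-182,0,180),36),((-165,0,190),38),((-145,0,200),41),((-125,0,207),44),((-105,0,210),46)): plan(b2w(*k),rot(l,'w'))
c=bot.capture("scene");cv2.imwrite("pics/scene3.png",cv2.resize(c["img"][150:390,180:500],None,fx=2.4,fy=2.4))
E
```

```text
t 10.0833 q [-32.9  20.5 137.9  95.   26.2  40.2] bin [-207.2   -0.6  168.1] lean 34.9 F [-0.6 -0.7  0.3] op 0.01 Fb -0.8
dp [23.9  7.9 11.9] turn [ 0.002 -0.02  -0.002] deg 1.1
dp [40.2 12.9 21.9] turn [ 0.012 -0.053 -0.002] deg 3.1
dp [59.3 18.7 31.9] turn [ 0.028 -0.103 -0.002] deg 6.1
dp [78.4 24.6 38.9] turn [ 0.043 -0.153 -0.003] deg 9.1
dp [97.6 30.4 41.9] turn [ 0.053 -0.187 -0.003] deg 11.1
```

View pics/scene3.png

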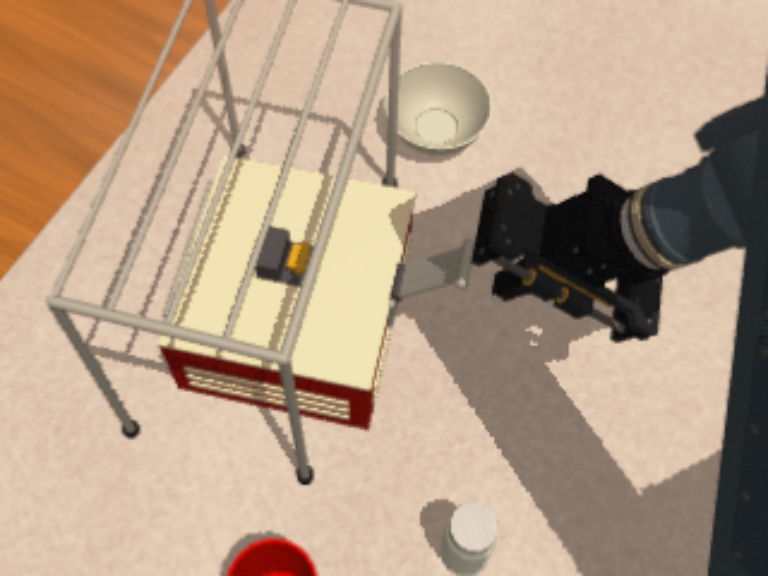

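The lid is shut and the finger sits behind the hasp bar at about (465,265), with the slab above it. Now I swing the hasp.

Emit:
send_rows(fingers=[0,0,0,0,0,0,0,0,0,0], dp=[[6,2,3],[12,4,6],[18,6,9],[24,8,12],[29,9,15],[35,11,18],[40,13,22],[46,15,25],[52,17,28],[59,19,32]], turn=[[0,0,0],[0,-0.01,0],[0,-0.015,0],[0,-0.02,0],[0.005,-0.03,0],[0.01,-0.04,0],[0.012,-0.053,0],[0.017,-0.07,0],[0.022,-0.085,0],[0.028,-0.103,0]])

```text
time_s: 10.97
position: [0.4917, 0.0325, 0.2004]
tcp_rot: [[0.628, 0.295, -0.72], [0.194, -0.955, -0.222], [-0.754, -0.001, -0.657]]
force: [-0.1, 0.0, -0.4]
opening: 0.004
```

```bash
python3 - <<'E'
from ik import *
st()
for k,l in (((-125,0,207),44),((-115,0,210),45),((-105,0,210),46)): plan(b2w(*k),rot(l,'w'))
c=bot.capture("scene");cv2.imwrite("pics/scene4.png",cv2.resize(c["img"][150:390,180:500],None,fx=2.4,fy=2.4))
E
```

```text
t 10.9667 q [-26.8  19.2 132.3  97.2  27.4  46. ] bin [-144.3    0.3  200.4] lean 41.1 F [-0.1  0.  -0.4] op 0.0 Fb -0.1
dp [18.6  5.3  6.6] turn [ 0.014 -0.049 -0.003] deg 2.9
dp [28.1  8.3  9.6] turn [ 0.019 -0.065 -0.003] deg 3.9
dp [37.7 11.2  9.6] turn [ 0.025 -0.082 -0.003] deg 4.9
```

View pics/scene4.png

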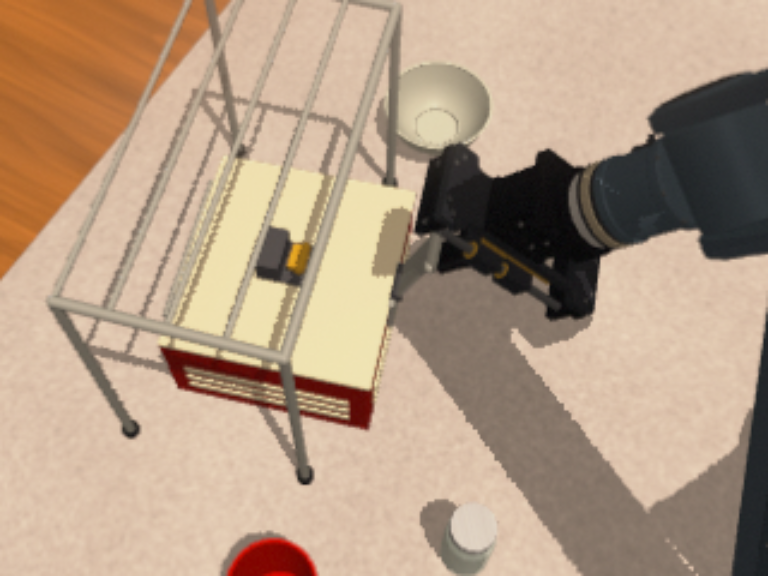

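The hasp is rising against the finger. I'll continue past upright.

Emit:
send_rows(fingers=[0,0,0,0,0,0,0,0,0], dp=[[5,1,2],[10,3,4],[15,4,5],[20,6,6],[25,7,7],[30,9,8],[35,10,8],[38,11,8],[38,11,8]], turn=[[0.003,-0.01,0],[0.006,-0.02,0],[0.01,-0.035,0],[0.014,-0.048,0],[0.017,-0.057,0],[0.02,-0.067,0],[0.023,-0.077,0],[0.025,-0.082,0],[0.025,-0.082,0]])

```text
time_s: 11.77
position: [0.5314, 0.0436, 0.209]
tcp_rot: [[0.689, 0.296, -0.661], [0.213, -0.955, -0.205], [-0.692, 0.0, -0.721]]
force: [-0.1, -0.3, 0.3]
opening: 0.004
```

```bash
python3 - <<'E'
from ik import *
st()
c=bot.capture("scene");cv2.imwrite("pics/scene5.png",cv2.resize(c["img"][150:390,180:500],None,fx=2.4,fy=2.4))
E
```

```text
t 11.7667 q [-24.   21.9 130.2 108.   30.   38.2] bin [-103.1   -0.7  209. ] lean 46.2 F [-0.1 -0.3  0.3] op 0.0 Fb -0.2
```

View pics/scene5.png

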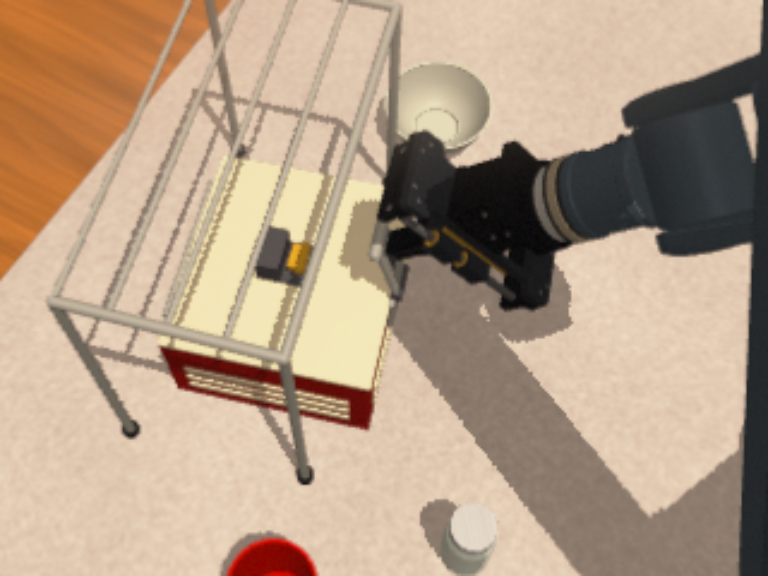

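Emit:
send_rows(fingers=[0,0,0,0,0,0], dp=[[5,1,0],[10,3,0],[14,4,-1],[17,5,-2],[17,5,-2],[17,5,-2]], turn=[[0,0,0],[0,0,0],[0,0,0],[0,0,0],[0,0,0],[0,0,0]])

```text
time_s: 12.32
position: [0.5481, 0.0488, 0.2068]
tcp_rot: [[0.689, 0.296, -0.662], [0.214, -0.955, -0.205], [-0.693, 0.0, -0.721]]
force: [-0.5, 0.5, 0.2]
opening: 0.007
```

```bash
python3 - <<'E'
from ik import *
st()
c=bot.capture("scene");cv2.imwrite("pics/scene6.png",cv2.resize(c["img"][150:390,180:500],None,fx=2.4,fy=2.4))
E
```

```text
t 12.3167 q [-21.9  22.8 128.  108.3  28.7  39.9] bin [-85.6  -0.6 206.8] lean 46.1 F [-0.5  0.5  0.2] op 0.01 Fb -0.3
```

View pics/scene6.png

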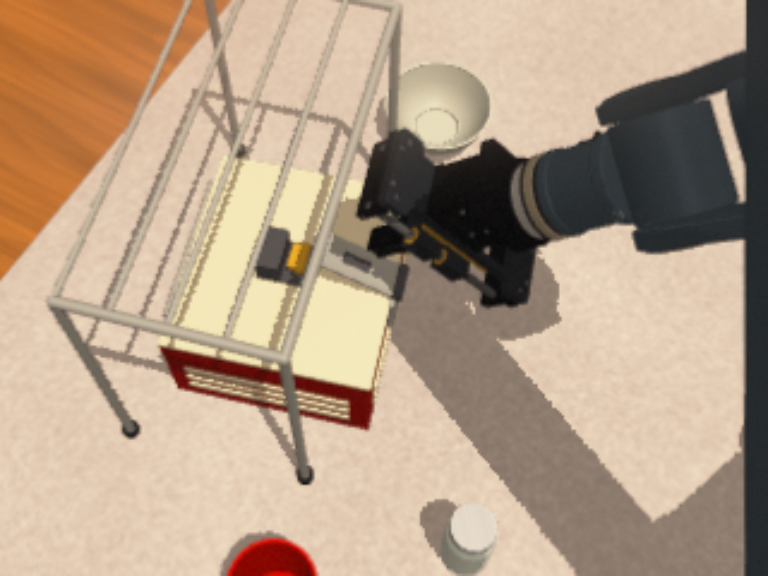

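The hasp now lies over the lid with its bar on the catch. The next step is to lower first, then slide in under the rail and press.

```bash
python3 - <<'E'
from ik import *
q=np.array(bot.read_state()["joint_positions"])
sweep([((-90,0,185),50,'w'),((-85,0,168),52,'w'),((-52,0,165),52,'w'),((-52,0,140),52,'w')],q)
for k,l in (((-90,0,185),50),((-85,0,168),52),((-68,0,166),52),((-52,0,165),52)): plan(b2w(*k),rot(l,'w'))
P=None
c=bot.capture("top");P=pts(c);B=(P-C)@np.stack([EX,EY,K],1)*1e3
np.save("b6.npy",B); cv2.imwrite("pics/top6.png",cv2.resize(c["img"][160:340,200:440],None,fx=3,fy=3))
for x in range(-110,0,6):
    m=(B[...,0]>x)&(B[...,0]<x+6)&(abs(B[...,1])<15)&(B[...,2]<185)&(B[...,2]>125)
    print(x+3,m.sum(),np.percentile(B[m][:,2],[10,50,90]).round(1) if m.sum() else "")
E
```

```text
(-90, 0, 185) 50 w [-23.9  28.9 132.6 124.6  37.5  19.9] err 0.0
(-85, 0, 168) 52 w [-24.1  33.8 134.  131.   43.3  11.7] err 0.0
(-52, 0, 165) 52 w [-20.3  34.1 129.5 131.8  39.9  15.5] err 0.0
(-52, 0, 140) 52 w [-20.3  38.5 130.2 135.9  43.4  10. ] err 0.0
dp [ -4.2  -0.7 -21.8] turn [ 0.02  -0.065 -0.004] deg 3.9
dp [  0.6   0.8 -38.8] turn [ 0.03  -0.098 -0.004] deg 5.9
dp [ 16.9   5.7 -40.8] turn [ 0.03  -0.098 -0.004] deg 5.9
dp [ 32.2  10.4 -41.8] turn [ 0.03  -0.098 -0.004] deg 5.9
-107 0 
-101 0 
-95 0 
-89 0 
-83 0 
-77 0 
-71 0 
-65 0 
-59 0 
-53 0 
-47 9 [158.8 160.4 162.1]
-41 48 [159.6 161.4 163.8]
-35 51 [159.8 163.3 166.3]
-29 20 [163.1 167.  169.5]
-23 0 
-17 0 
-11 42 [148.9 151.  153.8]
-5 37 [147.3 149.6 151.4]
1 21 [129.8 145.8 150. ]
```

View pics/top6.png

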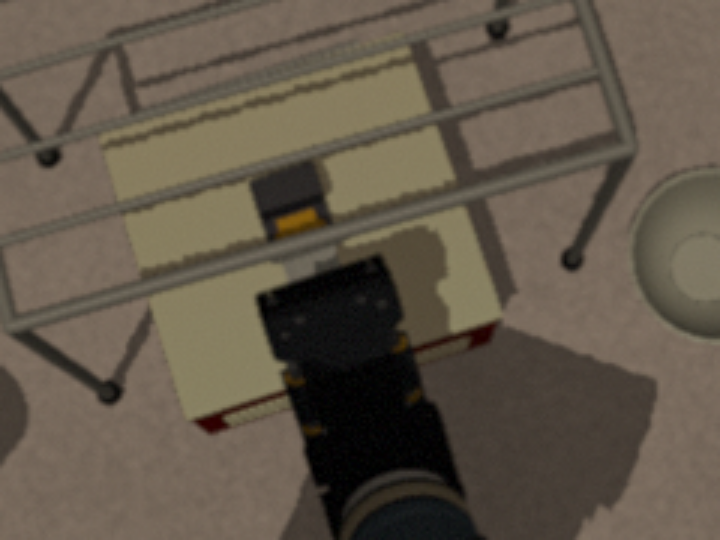

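Emit:
send_rows(fingers=[0,0,0,0,0,0,0,0], dp=[[-2,0,-8],[-4,-1,-16],[-4,-1,-24],[-2,0,-32],[0,1,-38],[0,1,-38],[0,1,-38],[0,1,-38]], turn=[[0.005,-0.015,0],[0.01,-0.03,0],[0.02,-0.065,0],[0.025,-0.08,0],[0.03,-0.098,0],[0.03,-0.098,0],[0.03,-0.098,0],[0.03,-0.098,0]])

```text
time_s: 13.08
position: [0.5479, 0.0497, 0.1691]
tcp_rot: [[0.753, 0.296, -0.588], [0.233, -0.955, -0.182], [-0.616, 0.0, -0.788]]
force: [0.8, 0.8, 0.0]
opening: 0.007
```

```bash
cat > hs.py <<'E'
from ik import *
import sys
st()
c=bot.capture("top");P=pts(c);B=(P-C)@np.stack([EX,EY,K],1)*1e3
for x in range(-60,10,6):
    m=(B[...,0]>x)&(B[...,0]<x+6)&(abs(B[...,1])<15)&(B[...,2]<185)&(B[...,2]>125)
    print(x+3,m.sum(),np.percentile(B[m][:,2],[10,50,90]).round(1) if m.sum() else "",end=" | ")
for x in ((-30,-12)):
    pass
m=(B[...,0]>-40)&(B[...,0]<-16)&(abs(B[...,1])>19)&(abs(B[...,1])<25)&(B[...,2]>125)&(B[...,2]<190)
print("\nbar ends",np.sort(B[m][:,2]).round(0)[-12:] , m.sum())
im=c["img"]; cv2.imwrite(f"pics/t_{sys.argv[1]}.png",cv2.resize(im[190:310,240:400],None,fx=4,fy=4,interpolation=cv2.INTER_CUBIC))
c=bot.capture("scene"); cv2.imwrite(f"pics/s_{sys.argv[1]}.png",cv2.resize(c["img"][200:320,260:420],None,fx=4,fy=4,interpolation=cv2.INTER_CUBIC))
P=pts(c);B=(P-C)@np.stack([EX,EY,K],1)*1e3
print("scene")
for x in range(-110,10,6):
    m=(B[...,0]>x)&(B[...,0]<x+6)&(abs(B[...,1])<17)&(B[...,2]<185)&(B[...,2]>125)
    print(x+3,m.sum(),np.percentile(B[m][:,2],[10,50,90]).round(1) if m.sum() else "",end=" | ")
E
python3 hs.py 7
```

```text
t 13.0833 q [-24.2  33.5 133.9 130.3  43.2  12.1] bin [-85.6   0.3 169.1] lean 52.0 F [0.8 0.8 0. ] op 0.01 Fb 1.0
-57 48 [145.8 147.8 150.6] | -51 46 [146.2 148.8 151.3] | -45 46 [147.1 149.3 151.3] | -39 47 [148.4 150.8 153.5] | -33 48 [149.  151.9 155.4] | -27 25 [150.  152.8 154.8] | -21 0  | -15 17 [149.5 151.8 153.6] | -9 38 [147.6 149.8 153.1] | -3 39 [145.9 149.4 153.3] | 3 51 [131.3 139.  156.4] | 9 60 [144.9 157.2 160.4] | 
bar ends [130. 130. 131. 131. 150. 150. 152. 153. 153. 153. 156. 156.] 45
scene
-107 29 [138.5 140.9 180.6] | -101 29 [138.1 141.5 177. ] | -95 30 [133.8 141.5 176.2] | -89 42 [139.1 167.8 184. ] | -83 42 [140.4 144.9 179.7] | -77 32 [130.1 144.8 147. ] | -71 34 [142.4 145.8 148.4] | -65 36 [129.7 146.6 149. ] | -59 40 [130.9 148.  150.1] | -53 38 [128.8 148.8 151.8] | -47 42 [129.7 150.  151.6] | -41 40 [127.4 150.3 152. ] | -35 34 [128.5 151.3 152.8] | -29 4 [128.  128.4 129.1] | -23 11 [154.7 156.8 158.5] | -17 26 [150.1 152.8 157.7] | -11 36 [134.8 150.3 152.5] | -5 33 [132.7 149.4 151.1] | 1 22 [130.9 133.5 152. ] | 7 62 [132.3 154.3 160.3] |
```

View pics/s_7.png

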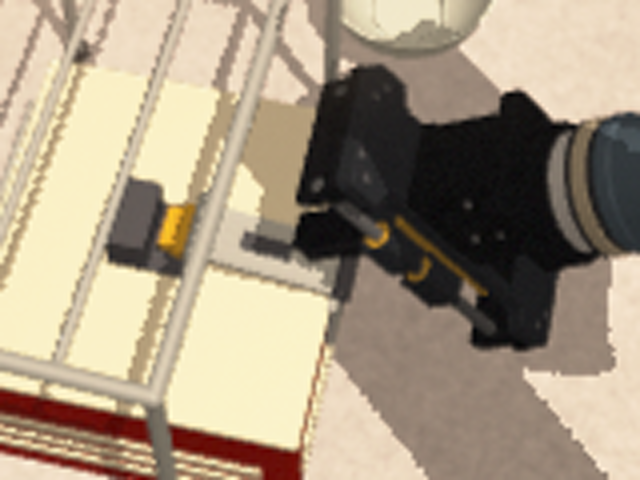

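Emit:
send_rows(fingers=[0,0,0,0,0,0,0,0], dp=[[6,2,-1],[12,4,-2],[18,5,-3],[24,7,-4],[29,9,-5],[32,10,-6],[32,10,-6],[32,10,-6]], turn=[[0,0,0],[0,0,0],[0,0,0],[0,0,0],[0,0,0],[0,0,0],[0,0,0],[0,0,0]])

```text
time_s: 13.85
position: [0.58, 0.06, 0.1633]
tcp_rot: [[0.753, 0.297, -0.587], [0.233, -0.955, -0.183], [-0.615, 0.001, -0.788]]
force: [-0.7, -0.3, 0.6]
opening: 0.005
```

```bash
python3 - <<'E'
from h import *
st()
E
```

```text
t 13.85 q [-20.3  34.4 129.4 131.8  40.1  15.2] bin [-51.8   0.8 163.3] lean 52.0 F [-0.7 -0.3  0.6] op 0.0 Fb -0.8
```

Now I press down in small steps, watching the force.

Emit:
send_rows(fingers=[0,0,0,0,0,0], dp=[[0,0,-1],[0,0,-2],[0,0,-3],[0,0,-4],[0,0,-5],[0,0,-5]], turn=[[0,0,0],[0,0,0],[0,0,0],[0,0,0],[0,0,0],[0,0,0]])

```text
time_s: 14.35
position: [0.5799, 0.0599, 0.158]
tcp_rot: [[0.753, 0.296, -0.588], [0.233, -0.955, -0.183], [-0.616, 0.001, -0.788]]
force: [0.1, -0.3, -0.3]
opening: 0.006
```

```bash
python3 - <<'E'
from h import *
st()
E
```

```text
t 14.35 q [-20.3  35.3 129.5 132.7  40.8  14.1] bin [-51.9   0.8 158. ] lean 52.0 F [ 0.1 -0.3 -0.3] op 0.01 Fb 0.0
```

Emit:
send_rows(fingers=[0,0,0,0], dp=[[0,0,-1],[0,0,-2],[0,0,-3],[0,0,-3]], turn=[[0,0,0],[0,0,0],[0,0,0],[0,0,0]])

```text
time_s: 14.68
position: [0.5799, 0.0599, 0.1548]
tcp_rot: [[0.753, 0.296, -0.588], [0.233, -0.955, -0.183], [-0.616, 0.001, -0.788]]
force: [1.0, -1.2, -0.3]
opening: 0.005
```

Emit:
send_rows(fingers=[0,0,0,0], dp=[[0,0,-1],[0,0,-1],[0,0,-2],[0,0,-2]], turn=[[0,0,0],[0,0,0],[0,0,0],[0,0,0]])

```text
time_s: 15.02
position: [0.58, 0.06, 0.1537]
tcp_rot: [[0.754, 0.296, -0.586], [0.233, -0.955, -0.182], [-0.614, 0.0, -0.789]]
force: [-3.1, -1.3, 5.8]
opening: 0.007
```

Emit:
send_rows(fingers=[0,0,0], dp=[[0,0,-1.5],[0,0,-2],[0,0,-2]], turn=[[0,0,0],[0,0,0],[0,0,0]])

```text
time_s: 15.27
position: [0.5801, 0.06, 0.1535]
tcp_rot: [[0.757, 0.295, -0.583], [0.233, -0.956, -0.18], [-0.611, 0.0, -0.792]]
force: [-5.8, -3.1, 10.3]
opening: 0.004
```

Emit:
send_rows(fingers=[0,0,0], dp=[[0,0,-2.5],[0,0,-3],[0,0,-3]], turn=[[0,0,0],[0,0,0],[0,0,0]])

```text
time_s: 15.52
position: [0.5803, 0.0601, 0.1526]
tcp_rot: [[0.76, 0.294, -0.58], [0.233, -0.956, -0.178], [-0.606, 0.0, -0.795]]
force: [-7.1, -3.1, 12.3]
opening: 0.007
```

Emit:
send_rows(fingers=[0,0,0], dp=[[0,0,-3],[0,0,-3.5],[0,0,-3.5]], turn=[[0,0,0],[0,0,0],[0,0,0]])

```text
time_s: 15.77
position: [0.5805, 0.0601, 0.1507]
tcp_rot: [[0.763, 0.293, -0.577], [0.233, -0.956, -0.177], [-0.603, 0.0, -0.798]]
force: [-5.2, -1.9, 9.3]
opening: 0.01
```

Emit:
send_rows(fingers=[0,0,0,0], dp=[[0,0,-3],[0,0,-4],[0,0,-5],[0,0,-5]], turn=[[0,0,0],[0,0,0],[0,0,0],[0,0,0]])

```text
time_s: 16.1
position: [0.5804, 0.06, 0.1452]
tcp_rot: [[0.762, 0.293, -0.578], [0.233, -0.956, -0.177], [-0.604, 0.0, -0.797]]
force: [-0.7, -0.1, 0.3]
opening: 0.005
```

Emit:
send_rows(fingers=[0,0,0,0], dp=[[0,0,-1],[0,0,-1.5],[0,0,-2],[0,0,-2]], turn=[[0,0,0],[0,0,0],[0,0,0],[0,0,0]])

```text
time_s: 16.43
position: [0.5805, 0.0601, 0.1443]
tcp_rot: [[0.764, 0.292, -0.576], [0.233, -0.956, -0.176], [-0.602, -0.0, -0.799]]
force: [-4.0, -2.9, 7.6]
opening: 0.004
```

Emit:
send_rows(fingers=[0,0,0], dp=[[0,0,-1.5],[0,0,-2],[0,0,-2]], turn=[[0,0,0],[0,0,0],[0,0,0]])

```text
time_s: 16.68
position: [0.5806, 0.0602, 0.1441]
tcp_rot: [[0.767, 0.291, -0.573], [0.233, -0.957, -0.174], [-0.598, -0.0, -0.801]]
force: [-7.4, -2.9, 11.3]
opening: 0.008
```

It is stiff at the hard stop, so the hasp is home. I'll retreat along the way in.

Emit:
send_rows(fingers=[0,0,0,0,0,0,0,0,0,0], dp=[[0,0,4],[-3,-1,10],[-10,-3,15],[-20,-6,20],[-32,-10,26],[-45,-14,36],[-60,-18,50],[-80,-24,70],[-100,-31,95],[-100,-31,95]], turn=[[0,0,0],[0,0,0],[0,0,0],[0,0,0],[0,0,0],[-0.01,0.04,0],[-0.02,0.07,0],[-0.03,0.12,0],[-0.04,0.15,0],[-0.04,0.15,0]])

```text
time_s: 17.52
position: [0.4786, 0.029, 0.2394]
tcp_rot: [[0.666, 0.29, -0.687], [0.206, -0.957, -0.204], [-0.717, -0.006, -0.697]]
force: [-1.2, -0.0, -0.5]
opening: 0.007
```

```bash
python3 hs.py 8; python3 lid.py c
```

```text
t 17.5167 q [-30.6  12.9 133.3  89.   31.1  53.3] bin [-157.9    0.8  239.4] lean 44.2 F [-1.2 -0.  -0.5] op 0.01 Fb -1.2
-57 46 [136.6 138.2 139.8] | -51 45 [135.3 138.1 140.3] | -45 42 [135.3 138.3 141.1] | -39 48 [135.7 138.1 139.7] | -33 43 [135.3 137.5 139.9] | -27 43 [135.1 139.4 141.2] | -21 3 [137.3 137.8 140.1] | -15 16 [149.3 152.  155.1] | -9 39 [147.3 149.5 151.5] | -3 39 [146.4 149.1 150.7] | 3 50 [130.9 140.  155.2] | 9 61 [140.  157.4 160. ] | 
bar ends [132. 134. 136. 136. 137. 138. 139. 139. 139. 140. 141. 141.] 50
scene
-107 34 [136.  139.8 142.4] | -101 34 [135.6 137.9 140.1] | -95 35 [136.  138.7 140.4] | -89 33 [136.1 138.2 141.3] | -83 33 [136.3 138.9 140.9] | -77 32 [137.5 139.1 141.1] | -71 34 [136.8 139.4 140.9] | -65 31 [136.6 139.1 140.8] | -59 35 [136.4 138.2 141.6] | -53 32 [137.3 139.6 141.1] | -47 31 [136.3 138.9 141.4] | -41 31 [135.4 138.  140.4] | -35 33 [136.6 138.7 141.2] | -29 8 [129.6 135.9 139.3] | -23 0  | -17 42 [139.7 148.5 152.8] | -11 34 [138.2 150.8 153.5] | -5 28 [133.6 149.4 151.2] | 1 23 [130.7 133.3 149. ] | 7 59 [134.2 154.4 159. ] | scene 4372 angle 0.0008 z@x=-90 128.6 z@105 128.5
top 7068 angle 0.0 z@x=-90 128.0 z@105 128.0
```

View pics/s_8.png

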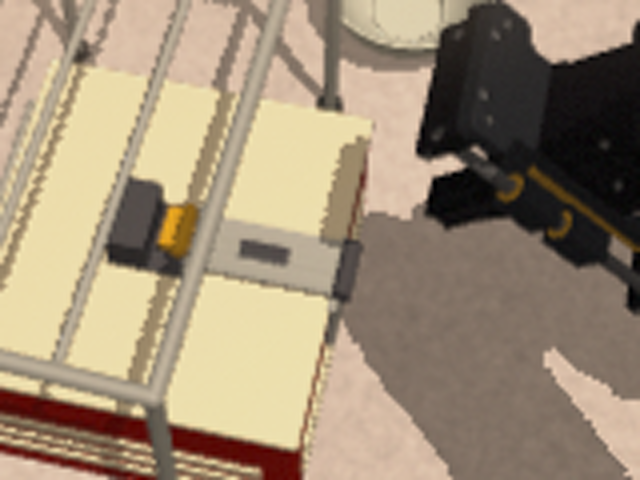

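View pics/t_8.png

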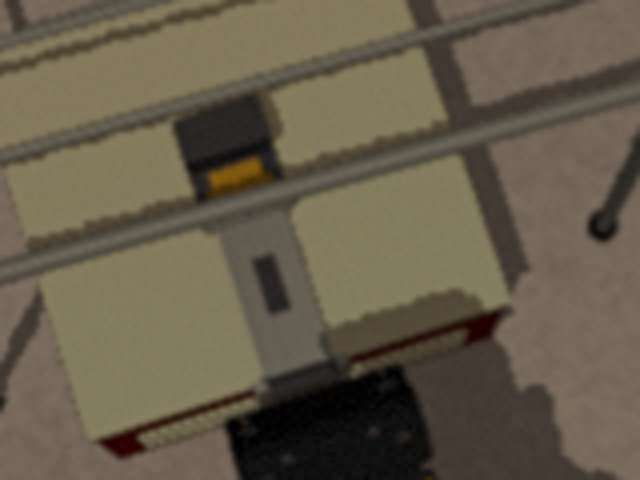

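The hasp is level at 138 mm from end to end and the lid is flat. I'll back off a little, check the bystanders and hand in.

Emit:
send_rows(fingers=[0,0,0,0,0,0], dp=[[-5,-2,15],[-10,-4,35],[-15,-5,55],[-15,-5,60],[-15,-5,60],[-15,-5,60]], turn=[[0,0,0],[0,0,0],[0,0,0],[0,0,0],[0,0,0],[0,0,0]])

```text
time_s: 18.22
position: [0.4652, 0.0244, 0.2986]
tcp_rot: [[0.668, 0.29, -0.685], [0.207, -0.957, -0.203], [-0.714, -0.007, -0.7]]
force: [-0.2, 0.8, -1.2]
opening: 0.004
```

```bash
python3 hs.py 9 | tail -1 | cut -c1-900; python3 - <<'E'
from h import *
st()
c=bot.capture("top");P=pts(c)
a=cv2.imread("pics/top0.png")
for n,(u,v) in dict(shaker=(233,372),cup=(175,307),bowl=(435,248)).items():
    print(n,P[v,u].round(3),"imgdiff",np.abs(a[v-28:v+28,u-28:u+28].astype(int)-c["img"][v-28:v+28,u-28:u+28]).mean().round(1))
cv2.imwrite("pics/top9.png",c["img"])
bot.hand_in()
E
```

```text
-107 35 [136.7 139.7 143.2] | -101 33 [135.5 137.9 139.3] | -95 31 [136.4 138.8 140.5] | -89 34 [135.9 138.7 140.3] | -83 33 [136.5 138.3 140.7] | -77 37 [136.  137.9 140.1] | -71 31 [136.8 139.3 142.2] | -65 34 [136.5 138.9 140.5] | -59 35 [136.3 137.8 140.1] | -53 32 [136.3 138.7 140.5] | -47 34 [135.1 137.9 140.1] | -41 33 [136.4 138.7 140.6] | -35 34 [135.9 137.9 139.8] | -29 7 [132.7 137.5 140.1] | -23 0  | -17 39 [141.  149.3 152.4] | -11 34 [137.7 150.8 153.8] | -5 35 [132.7 148.4 150.7] | 1 20 [130.5 132.9 150.2] | 7 57 [133.4 152.3 159.5] | 
t 18.3167 q [-33.4   2.2 129.4  65.9  36.3  78.5] bin [-172.3    0.5  298.1] lean 44.3 F [ 0.4  0.1 -0.1] op 0.01 Fb 0.4
shaker [0.354 0.209 0.108] imgdiff 23.8
cup [0.496 0.36  0.005] imgdiff 4.1
bowl [ 0.616 -0.226  0.006] imgdiff 5.0
the job is handed in; nothing more can be done
```

View pics/top9.png

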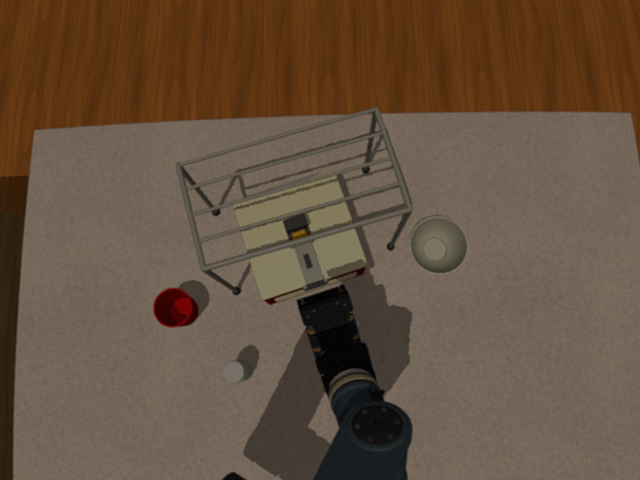

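The lid is shut, the hasp is snapped home under the spring catch, and I handed the job in at about 18 s of the 51 s allowed.

- **Lid:** I pushed it down slowly at about 24 mm/s with 1–2 N, then about 7 N against the stop. Both cameras measured its angle at under 0.001 rad.
- **Hasp:** I swung it past upright with the closed fingertip and let it fall onto the catch. I then pressed it in small steps, reading at most about 12 N upward (about 14 N in all). The force dropped as it snapped, and it was stiff at the stop.
- **Final checks:** The hasp plate was level at about 138 mm along its length, which is the home position, and it stayed there after I backed off. The arm was clear of everything, with the force reading near zero.
- **Bystanders:** The shaker, cup and bowl were at their first measured positions (shaker cap height read 5 mm lower, within noise). The image patch around the shaker did differ from the first picture. I put that down to the arm's shadow having moved off it, because its position agrees to 1 mm.

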